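# Clear the assembly bench at the end of the shift

## Robot

A 6-joint arm with a two-finger parallel gripper is mounted at the origin on the work surface. World frame = base frame: x ahead of the robot, y to its left, z up, the work surface at z = 0. Lengths are in mm, angles in rad, forces in N, time in s.
With the tool pointing down it reaches from about 300 to 775 mm from the base axis. Payload 14.6 kg.
Tool frame: the origin (TCP) lies midway between the tips of the shut fingers; the grasp point (between the pads) lies 19 mm behind it (manip.grasp_offset is the distance from the TCP to the grasp point, in mm); z points along the fingers, y is the line along which they close (so a half turn about z gives the same grasp; the last joint's range is limited). The gripper opens to 94 mm and grips with 3 to 60 N. Pads are 16 mm wide; open, the fingers measure 119 mm over their backs; the gripper's body (75 mm by 177 mm) begins 78 mm behind the grasp point.
Start: joints at [-1.364, 0.3, 1.521, -0, 1.321, -0.067], TCP at [148.709, -529.504, 183.046] pointing down, gripper open.
Joint ranges: [-3.03, 3.03], [-0.79, 2.21], [0.23, 2.52], [-1.04, 4.18], [0, 3.07], [-2.55, 2.55]. Speed limits (rad/s): [2.22, 2.22, 2.57, 3.14, 3.14, 3.14].

## Interface

Orientations are given as [roll, pitch, yaw] about the fixed x, y, z axes, in that order (R = Rz(yaw) Ry(pitch) Rx(roll)).
In Python, from cell import manip, viewer gives the robot as it stands. The module is installed in compiled form; this text tells all that it offers.
- The arm moves only by the tool move_arm, never from a script. Its argument "moves" is a list of rows, each a list of 4 numbers: the shift along the tool's x, y, z in m, then the turn about the tool's z in rad. A call has 1 to 12 rows; each row is the pose to reach, as a shift and turn from the pose commanded when the call began, along the tool's axes at that moment; what a row does not reach only later rows make up. A row lasts 1/10 s, in which the tool goes at most 50 mm and 8.59 degrees, less where a joint would pass 70% of its speed; a pose out of reach is approached as far as the arm can. A call with a gripper value outside its range is refused whole. "jaw" is the finger opening in m, from 0 to 0.094, set as the call begins (left out, the last holds). The fingers move at their own pace and stop on an object; "squeeze" is the grip in N (left out, the last holds). Time passes only in rows, so rows that repeat a pose let the fingers close. It gives the time, the measured TCP pose, the force, the opening and the grip force at its end, in the units of the state.
- manip.read_state(): the state, without advancing time (a new reading comes with each control period).
- viewer.camera(name): name is "side" or "top"; returns a dict with "frame" (420x560x3 uint8, blue, green, red), "z_map" (420x560 float32, mm along the optical axis (not along the pixel's ray), 0 where there is no reading), "fx", "fy", "cx", "cy" (pixels), "D" ([k1, k2, p1, p2, k3] as OpenCV has them; the pictures are not rectified), "origin" and "orientation" of the camera in the world. Camera axes: x right, y down, z forward; pixel columns grow to the right and rows downward; lengths in mm; the calibration is good to about 2 mm. A picture is of the moment at which its call begins.
- manip.sign_off(): hands the job in; it is judged then, once.
The state is a dict: "clock": time; "joints": joint angles; "qd": joint speeds; "effort": joint torques, N m; "eef_pos": TCP position; "eef_rot": TCP orientation; "wrist_force": force on the tool from outside, world axes, zero at the start; "moment": the same for the moment, N m; "finger_gap": finger opening in mm; "finger_force": force on a finger pad.
Only numpy, scipy, OpenCV 4.12 (cv2) and the standard library are available. Lean on these libraries where they do the work, as an engineer would, in place of code of your own. Each camera call takes 0.05 s, during which the arm holds its last target. There are 200 camera calls.

## Task

Put the tools away at the end of the shift: drop the two drivers lying on the bench blade-down into the two empty wells of the driver stand, one in each, until the handle sits right down on the stand, and plug the battery pack upright into the charger, latch over the narrow slot, fully home so that its body is flush on the charger. Leave the drivers already parked in their wells, and do not shift the tape roll or the pail or tip the pail over.

Things in the scene. Friction and masses are not known exactly. Their poses are not given: they have to be found in the camera images.
- flat_driver: flat-blade screwdriver: octagonal handle 28 mm across flats, 85 mm long, then a steel shank 10 mm thick, 75 mm from the handle's shoulder to the tip. 0.12 kg. Lies on a handle flat, tip roughly towards the robot. Origin: under the handle's middle, on the bench; +x points along the shank to the tip, z up as it lies; the driver's axis is parallel to x, 14 mm above.
- flat_driver_tip (a point): tip of the flat-blade screwdriver's shank, on its axis, 117.5 mm from the handle's middle
- nut_driver: nut driver: octagonal handle 30 mm across flats, 75 mm long, then a steel shank 10 mm thick (13 mm socket, last 19 mm), 75 mm from the handle's shoulder to the tip. 0.12 kg. Lies on a handle flat, tip roughly towards the robot. Origin: under the handle's middle, on the bench; +x points along the shank to the tip, z up as it lies; the driver's axis is parallel to x, 15 mm above.
- nut_driver_tip (a point): tip (socket end) of the nut driver's shank, on its axis, 112.5 mm from the handle's middle
- stand: fixed driver stand: grey block 250 mm wide (y), 44 thick, 85 high on a 130 x 256 mm foot plate, reclining 20 degrees towards its own +x, away from the robot: the wells' upward axis is (sin 20, 0, cos 20) in its frame (z up). Four square wells in a row along y, 60 mm apart; two are empty. Between handles in neighbouring wells about 31 mm is free for fingers. Origin: mid-row, on the bench
- well0_mouth (a point): centre of the mouth of well 0, in the sloping top face of the stand (at y = -90 mm in the stand's frame, 14 mm along its x and 93 mm above the bench); the well is 20 mm square, 80 mm deep, with a 2 mm chamfer, so a shank has 3 to 5 mm of play each side
- well0_home (a point): point on the axis of well 0, 75 mm below its mouth: where the tip of a driver lies when its shoulder rests on the rim
- well1_mouth (a point): centre of the mouth of well 1, in the sloping top face of the stand (at y = -30 mm in the stand's frame, 14 mm along its x and 93 mm above the bench); the well is 20 mm square, 80 mm deep, with a 2 mm chamfer, so a shank has 3 to 5 mm of play each side
- well1_home (a point): point on the axis of well 1, 75 mm below its mouth: where the tip of a driver lies when its shoulder rests on the rim
- well2_mouth (a point): centre of the mouth of well 2, in the sloping top face of the stand (at y = 30 mm in the stand's frame, 14 mm along its x and 93 mm above the bench); the well is 20 mm square, 80 mm deep, with a 2 mm chamfer, so a shank has 3 to 5 mm of play each side
- well2_home (a point): point on the axis of well 2, 75 mm below its mouth: where the tip of a driver lies when its shoulder rests on the rim
- well3_mouth (a point): centre of the mouth of well 3, in the sloping top face of the stand (at y = 90 mm in the stand's frame, 14 mm along its x and 93 mm above the bench); the well is 20 mm square, 80 mm deep, with a 2 mm chamfer, so a shank has 3 to 5 mm of play each side
- well3_home (a point): point on the axis of well 3, 75 mm below its mouth: where the tip of a driver lies when its shoulder rests on the rim
- parked_driver_1: flat-blade driver already parked in the stand, shank 10 mm thick; handle 28 mm across flats and 80 mm long, shank 75 mm. Starts seated in one of the four wells (which one varies). Origin: on its axis at the handle's front shoulder, on the rim; its frame is parallel to the stand's (z up, not along the tool). Leave it there
- parked_driver_1_tip (a point): its tip, down in the well
- parked_driver_2: nut driver already parked in the stand, shank 10 mm thick with a 13 mm socket end; handle 28 mm across flats and 80 mm long, shank 75 mm. Starts seated in one of the four wells (which one varies). Origin: on its axis at the handle's front shoulder, on the rim; its frame is parallel to the stand's (z up, not along the tool). Leave it there
- parked_driver_2_tip (a point): its tip, down in the well
- pack: black battery pack standing upright on its plug. Body 60 (x) x 34 (y) mm, from 18 to 78 mm above the origin; below it a stem 30 x 26 mm at x = -8 mm and a key tongue 9 x 16 mm at x = +22 mm, both 18 mm long. A grey latch, 20 mm wide, 8 mm out of the +x face, 37 to 67 mm up, marks the tongue's side. 0.28 kg. Origin: centre of the body's outline, at the foot of the plug; z up
- pack_latch (a point): point at the level of the pack body's underside, 34 mm along +x from the pack's centre, below the latch
- charger: fixed grey charger 130 (x) x 95 (y) x 50 mm high, at the robot's left or right. Socket in its top: hole 33 x 29 mm at x = -8 mm for the stem, narrow slot 12 x 19 mm at x = +22 mm for the tongue, both 22 mm deep, 2 mm chamfers (1.5 mm play each side). A black bar on top at x = +50 mm marks the slot's side. Origin: centre of underside, z up; the seated pack has the same axes, 32 mm higher
- socket (a point): centre of the charger's top face, 50 mm above the bench: the centre of the pack body's underside comes here when the pack is flush
- socket_latch (a point): point on the charger's top face, 34 mm along its +x from the centre: the point pack_latch comes here
- pail: small grey-green parts pail, open, 96 mm across at the foot, 125 mm at the rim, 130 mm high, loose, 0.45 kg; on the other side than the charger. Origin: centre of its underside. Bystander
- tape_roll: roll of masking tape lying flat, 90 mm across, 26 mm high, hole 72 mm, loose, 0.1 kg. Origin: centre of its underside. Bystander

How it is judged:
By the outcome, as a careful person would: the job done as asked, in the order asked, and still so for the second after the job is handed in, with the robot touching nothing.
It also fails if it takes over 67 s, if anything falls off the work surface, if the arm or the gripper's body presses on something with over 40 N, if the wrist force passes 120 N, or if a joint passes its speed limit or range.

## Working session

There is one attempt and no reset: what is moved stays moved. The work goes in short steps, Python scripts to look and compute and a tool call to move; the robot and the scene stay as the last step left them, time stands still between calls to the robot, and variables do not carry over. Pictures are saved under pics/ and viewed, at most 10 in all, crops included, and the job is handed in when it is done.

Besides the shell and the picture viewer there is one more tool, called after ">>>" by a JSON object that holds its "method" and its "body", one argument or row to a line. move_arm: Moves the arm, as the interface text tells. Its arguments: {"type":"object","properties":{"moves":{"type":"array"},"jaw":{"type":"number"},"squeeze":{"type":"number"}},"required":["moves"]}

```bash
mkdir -p pics; cat > h.py <<'E'
import numpy as np, cv2
from scipy.spatial.transform import Rotation as R
from cell import manip, viewer
def snap(n,fn=None):
    c=viewer.camera(n)
    if fn: cv2.imwrite('pics/'+fn,c['frame'])
    return c
def Rc(c):
    o=np.array(c['orientation'],float)
    return o if o.shape==(3,3) else R.from_euler('xyz',o).as_matrix()
def cloud(c):
    K=np.array([[c['fx'],0,c['cx']],[0,c['fy'],c['cy']],[0,0,1.]])
    h,w=c['z_map'].shape
    u,v=np.meshgrid(np.arange(w),np.arange(h))
    p=cv2.undistortPoints(np.stack([u,v],-1).reshape(-1,1,2).astype(float),K,np.array(c['D'],float)).reshape(h,w,2)
    z=c['z_map'][...,None].astype(float)
    P=np.concatenate([p*z,z],-1)@Rc(c).T+np.array(c['origin'])
    P[c['z_map']==0]=np.nan
    return P
E
python3 - <<'E'
from h import *
for n in('side','top'):
    c=snap(n,n+'0.png');print(n,c['fx'],c['cx'],c['cy'],c['D'],c['origin'],c['orientation'],(c['z_map']==0).mean())
    np.save(n+'0.npy',cloud(c)); 
print(manip.read_state(), manip.grasp_offset)
E
```

```text
side 505.3043429131107 287.14528387899855 203.7357840640818 [0.02435413 0.         0.         0.         0.        ] [  268.91115172 -1081.88069283   939.55472692] [-2.22631895  0.01793697 -0.20817328] 0.004030612244897959
top 383.01645616070874 277.62674933394055 212.0950892451063 [-0.03830795  0.          0.          0.          0.        ] [ 378.52929737   23.83442754 1249.29557441] [-3.06215609 -0.01608242 -1.57641256] 0.004026360544217687
{'clock': 0.1, 'joints': array([-1.36355376e+00,  3.00424415e-01,  1.52148233e+00, -5.70873223e-06,
        1.32070229e+00, -6.66057935e-02]), 'qd': array([ 6.79129514e-05, -1.51458244e-03, -3.06186168e-03, -3.28896195e-04,
        1.11740506e-04, -1.31745275e-03]), 'effort': array([-6.68748617e-04, -5.32647371e+01, -3.53284192e+01,  7.08742091e-02,
        2.35048332e-02, -6.08341861e-05]), 'eef_pos': array([ 148.68327159, -529.26797105,  182.55372554]), 'eef_rot': array([-3.14057816e+00, -6.21292519e-05,  2.73849740e-01]), 'wrist_force': array([ 0.54290918, -0.39715856,  0.48951444]), 'moment': array([0.0216277 , 0.0144368 , 0.00820316]), 'finger_force': 0.0, 'finger_gap': 94.36213724499088} 18.8
```

View pics/top0.png

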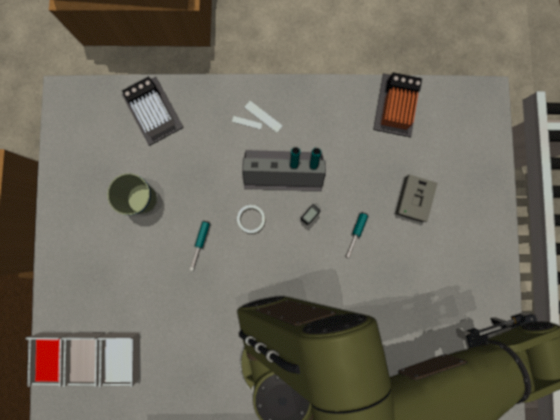

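View pics/side0.png

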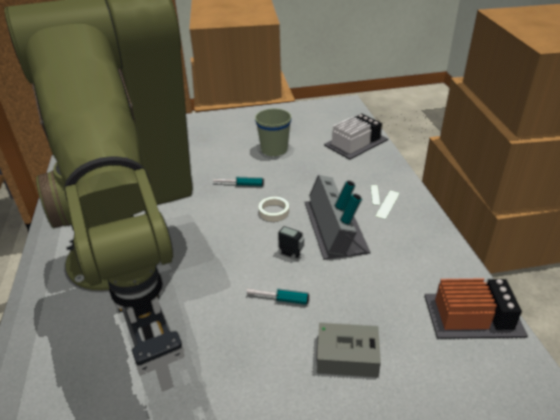

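The top view shows the drivers near (201,243) and (357,233), the pack at (311,214) and the charger at (417,198). The two right-hand wells are occupied, at (295,158) and (316,158), and the wells at (254,163) and (274,164) are empty. The side view agrees with this.

```bash
python3 - <<'E'
from h import *
T=cv2.imread('pics/top0.png');S=cv2.imread('pics/side0.png')
a=cv2.resize(T[140:260,180:445],None,fx=3,fy=3,interpolation=cv2.INTER_CUBIC)
b=cv2.resize(S[165:380,210:390],None,fx=2.7,fy=2.7,interpolation=cv2.INTER_CUBIC)
cv2.imwrite('pics/ta.png',a);cv2.imwrite('pics/sa.png',b)
for n,im in(('top',T),('side',S)):
    P=np.load(n+'0.npy');h=cv2.cvtColor(im,cv2.COLOR_BGR2HSV)
    Z=P[...,2]
    fl=P[(np.abs(Z)<8)&(P[...,0]>300)&(P[...,0]<700)&(np.abs(P[...,1])<400)]
    print(n,'bench z',np.median(fl[:,2]),fl[:,2].std())
    # teal
    m=((h[...,0]>80)&(h[...,0]<100)&(h[...,1]>120)&(h[...,2]>40)).astype(np.uint8)
    k,l,st,ce=cv2.connectedComponentsWithStats(m)
    for i in range(1,k):
        if st[i,4]<15: continue
        q=P[l==i];q=q[~np.isnan(q[:,0])]
        print(' teal',ce[i].round(1),st[i],np.mean(q,0).round(1),q.min(0).round(),q.max(0).round())
E
```

```text
top bench z 0.8328073764190549 2.551169234532951
 teal [294.4 154.2] [291 151   9   6  30] [630.4 -42.9 171.3] [625. -56. 155.] [639. -33. 177.]
 teal [315.6 154.7] [312 152   9   6  31] [ 628.9 -103.7  170.7] [ 623. -117.  159.] [637. -94. 176.]
 teal [359.9 223.9] [353 213  14  23 172] [ 436.5 -259.8   28.8] [ 401. -282.   19.] [ 472. -237.   36.]
 teal [202.  234.2] [196 222  13  26 182] [406.2 244.5  27. ] [366. 226.  14.] [445. 264.  34.]
side bench z -1.2072990993831354 2.3237185287513884
 teal [249.3 181.3] [237 178  25   8 185] [407.1 235.6  18.5] [368. 215.   4.] [444. 253.  30.]
 teal [347.2 203.2] [336 183  24  41 515] [624.2 -87.4 134.1] [ 604. -125.   87.] [647. -42. 173.]
 teal [291.9 296.6] [277 290  31  14 325] [ 434.7 -272.4   23.1] [ 400. -291.    8.] [ 471. -250.   34.]
```

View pics/ta.png

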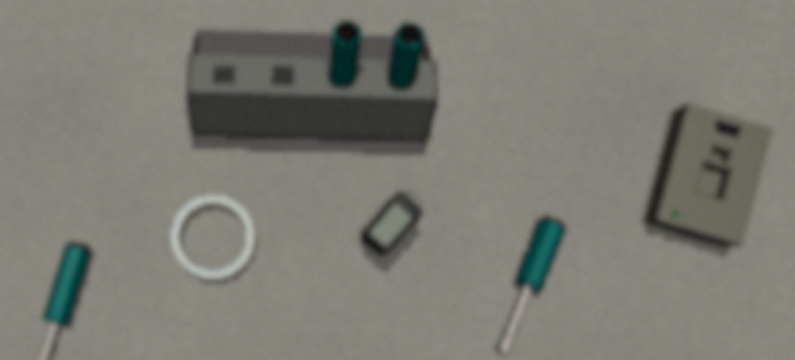

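View pics/sa.png

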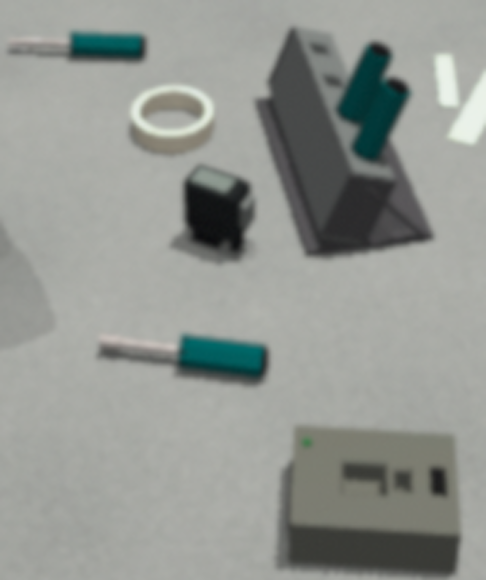

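```bash
cat > fit.py <<'E'
from h import *
from scipy.optimize import minimize
def rect(cx,cy,w,h,z):
    c=[(cx-w/2,cy-h/2,z),(cx+w/2,cy-h/2,z),(cx+w/2,cy+h/2,z),(cx-w/2,cy+h/2,z)]
    return [(c[i],c[(i+1)%4]) for i in range(4)]
def charger(): return rect(0,0,130,95,50)+rect(-8,0,33,29,50)+rect(22,0,12,19,50)
def pack(z0=0): return rect(0,0,60,34,78+z0)
def stand():
    t=np.radians(20); A=R.from_euler('y',20,degrees=True).as_matrix()
    S=rect(0,0,44,250,0)+rect(0,30,20,20,0)+rect(0,90,20,20,0)
    o=np.array([85*np.sin(t)*0+14,0,93])
    return [(A@np.array(a)+o,A@np.array(b)+o) for a,b in S]
def driver(d,L): 
    r=d/2
    return rect(0,0,L,d*1.04,r)+[((L/2,s*5,r),(L/2+75,s*5,r)) for s in(1,-1)]
def proj(c,P):
    K=np.array([[c['fx'],0,c['cx']],[0,c['fy'],c['cy']],[0,0,1.]]);A=Rc(c).T
    return cv2.projectPoints(P,cv2.Rodrigues(A)[0],-A@np.array(c['origin']),K,np.array(c['D'],float))[0].reshape(-1,2)
def prep(c,s=1.0):
    g=cv2.GaussianBlur(c['frame'].astype(np.float32),(0,0),s)
    return g
def score(p,segs,cams):
    q=R.from_euler('z',p[2]).as_matrix();tot=0
    t=np.linspace(.03,.97,25)[:,None]
    for c,g in cams:
        for a,b in segs:
            W=(np.array(a)*(1-t)+np.array(b)*t)@q.T+[p[0],p[1],0]
            u=proj(c,W);d=u[-1]-u[0];l=np.linalg.norm(d);n=np.array([-d[1],d[0]])/l
            f=lambda v:cv2.remap(g,v[:,:1].astype(np.float32),v[:,1:].astype(np.float32),cv2.INTER_LINEAR)[:,0]
            e=np.abs((f(u+n)-f(u-n)).mean(0)).sum()
            tot-=min(e,60)*np.sqrt(l)
    return tot
def fit(segs,cams,x0,rng=(12,12,.2),seed=0):
    from scipy.optimize import differential_evolution as de
    r=de(score,[(a-b,a+b) for a,b in zip(x0,rng)],args=(segs,cams),popsize=10,maxiter=35,seed=seed,tol=1e-6)
    return r.x,r.fun
E
cat > go.py <<'E'
from fit import *
T,S=snap('top'),snap('side')
cams={'top':[(T,prep(T))],'side':[(S,prep(S))]};cams['both']=cams['top']+cams['side']
def at(c,u,v,z):
    K=np.array([[c['fx'],0,c['cx']],[0,c['fy'],c['cy']],[0,0,1.]])
    r=Rc(c)@np.append(cv2.undistortPoints(np.array([[[u,v]]],float),K,np.array(c['D'],float)).ravel(),1);o=np.array(c['origin'])
    return (o+r*(z-o[2])/r[2])[:2]
t=lambda u,v,z: at(T,180+u/3,140+v/3,z)
s0=(t(224,74,93)+t(283,75,93))/2
objs={'charger':(charger(),[*t(708,172,50),-.25]),'pack':(pack(),[*t(391,222,78),-.7]),
'stand':(stand(),[s0[0]-14,s0[1]-60,0.02]),
'flat':(driver(28,85),[406,242,3.14-.4+.0]),'nut':(driver(30,75),[436,-266,3.14-.4])}
# yaw guess from teal pca
objs['flat'][1][2]=np.arctan2(*(t(48,358,14)-t(78,245,14))[::-1]);objs['nut'][1][2]=np.arctan2(*(t(502,352,15)-t(551,220,15))[::-1])
for n,(sg,x0) in objs.items():
    print(n,np.round(x0,3))
    for k in cams:
        x,f=fit(sg,cams[k],x0); print('  ',k,np.round(x,3),round(f))
E
python3 go.py
```

```text
charger [ 5.19170e+02 -4.37183e+02 -2.50000e-01]
   top [ 5.19923e+02 -4.43806e+02 -2.94000e-01] -2088
   side [ 5.18662e+02 -4.45727e+02 -3.48000e-01] -2576
   both [ 5.19337e+02 -4.44729e+02 -3.22000e-01] -4616
pack [465.368 -95.983  -0.7  ]
   top [468.543 -89.807  -0.749] -893
   side [ 469.415 -106.96    -0.752] -904
   both [468.748 -99.334  -0.715] -1706
stand [ 6.01694e+02 -1.59410e+01  2.00000e-02]
   top [ 6.02317e+02 -1.29440e+01 -1.20000e-02] -2139
   side [ 6.02312e+02 -1.90050e+01 -1.00000e-03] -1865
   both [ 6.00452e+02 -1.56020e+01 -3.10000e-02] -3911
flat [406.   242.     2.89]
   top [408.244 243.343   2.902] -1419
   side [408.854 238.509   2.839] -1428
   both [407.096 246.841   2.934] -2739
nut [ 436.    -266.       2.765]
   top [ 437.972 -263.374    2.767] -1326
   side [ 438.213 -268.306    2.776] -1653
   both [ 434.489 -266.609    2.749] -2770
```

```bash
cat >> fit.py <<'E'
def correct(c):
    P=cloud(c);m=(np.abs(P[...,2])<9)&(P[...,0]>250)&(P[...,0]<750)&(np.abs(P[...,1])<520)
    q=P[m]
    for _ in range(6):
        A=np.c_[q[:,:2],np.ones(len(q))];k=np.linalg.lstsq(A,q[:,2],rcond=None)[0];r=q[:,2]-A@k;q=q[np.abs(r)<2.2*r.std()+.1]
    n=np.array([-k[0],-k[1],1]);n/=np.linalg.norm(n)
    D=R.align_vectors([[0,0,1]],[n])[0]
    # rotate about the camera centre, then shift z
    c=dict(c);o=np.array(c['origin']);M=D.as_matrix()@Rc(c);
    ctr=np.array([470,0,k@[470,0,1]]); z=(D.apply(ctr-o)+o)[2]
    c['orientation']=M;c['origin']=o-[0,0,z]
    return c,k,r.std()
E
sed -i "s/^cams=/T,kt,rt=correct(T);S,ks,rs=correct(S);print(kt,rt,ks,rs,T['origin'],S['origin'])\ncams=/" go.py; python3 go.py
```

```text
[9.14203748e-04 2.01811816e-04 3.83740098e-01] 2.2210447952743424 [ 7.75071122e-04 -6.01479975e-04 -1.91137781e+00] 1.7571969873238735 [ 378.52929737   23.83442754 1248.56042417] [  268.91115172 -1081.88069283   940.60649721]
charger [ 5.17983e+02 -4.37129e+02 -2.50000e-01]
   top [ 5.18594e+02 -4.43699e+02 -3.01000e-01] -2074
   side [ 5.18205e+02 -4.44205e+02 -3.42000e-01] -2569
   both [ 5.18605e+02 -4.44085e+02 -3.32000e-01] -4614
pack [464.239 -96.138  -0.7  ]
   top [471.162 -93.208  -0.65 ] -900
   side [ 469.017 -104.757   -0.75 ] -903
   both [471.292 -96.083  -0.839] -1729
stand [ 6.00442e+02 -1.61910e+01  2.00000e-02]
   top [ 6.01083e+02 -1.40410e+01 -1.70000e-02] -2149
   side [ 6.00122e+02 -1.60560e+01 -3.40000e-02] -1852
   both [ 6.00408e+02 -1.50830e+01 -2.70000e-02] -3986
flat [406.   242.     2.89]
   top [407.056 242.924   2.901] -1419
   side [408.487 241.487   2.837] -1426
   both [406.891 242.867   2.881] -2720
nut [ 436.    -266.       2.765]
   top [ 436.838 -263.243    2.768] -1326
   side [ 437.018 -268.201    2.872] -1658
   both [ 435.134 -265.298    2.752] -2935
```

>>> {"method": "move_arm", "body": {
  "moves": [
    [0.453,-0.422,0,0.52],
    [0.453,-0.422,0,0.52],
    [0.453,-0.422,0,0.52],
    [0.453,-0.422,0,0.52],
    [0.453,-0.422,0,0.52],
    [0.453,-0.422,0,0.52],
    [0.453,-0.422,0,0.52],
    [0.453,-0.422,0,0.52],
    [0.453,-0.422,0,0.52],
    [0.453,-0.422,0,0.52],
    [0.453,-0.422,0,0.52],
    [0.453,-0.422,0,0.52]
  ],
  "jaw": 0.06
}}

```text
clock: 1.5
eef_pos: [459.2, -18.7, 183.3]
eef_rot: [-3.142, -0.001, -0.246]
wrist_force: [1.1, -0.7, 0.1]
finger_gap: 59.6
finger_force: 0.0
```

```bash
cat > d.py <<'E'
# usage: d.py x y z yaw [x y z yaw ...]  -> rows from the present measured pose
import sys
from h import *
s=manip.read_state();p=s['eef_pos'];A=R.from_euler('xyz',s['eef_rot'])
print('pose',p.round(1),s['eef_rot'].round(3),'t',s['clock'],'j',s['joints'].round(2),'F',s['wrist_force'].round(1),'gap',round(s['finger_gap'],1),round(s['finger_force'],1))
v=np.array(sys.argv[1:],float).reshape(-1,4)
for q in v:
    w=A.inv().apply(q[:3]-p)/1000; t=-(q[3]-s['eef_rot'][2]);t=(t+np.pi)%(2*np.pi)-np.pi
    print(w.round(4),round(t,3))
E
python3 d.py 415 240.6 120 -0.25 415 240.6 2.5 -.25
```

```text
pose [459.2 -18.7 183.3] [-3.142e+00 -1.000e-03 -2.460e-01] t 1.5 j [-0.12  0.1   1.76 -0.    1.28  1.7 ] F [ 1.1 -0.7  0.1] gap 59.6 0.0
[-0.1061 -0.2407  0.0632] 0.004
[-0.1062 -0.2407  0.1807] 0.004
```

>>> {"method": "move_arm", "body": {
  "moves": [
    [-0.106,-0.241,0.06,0.004],
    [-0.106,-0.241,0.06,0.004],
    [-0.106,-0.241,0.06,0.004],
    [-0.106,-0.241,0.06,0.004],
    [-0.106,-0.241,0.06,0.004],
    [-0.106,-0.241,0.06,0.004],
    [-0.106,-0.241,0.06,0.004],
    [-0.106,-0.241,0.06,0.004],
    [-0.106,-0.241,0.06,0.004]
  ]
}}

```text
clock: 2.4
eef_pos: [414.8, 237.8, 123.4]
eef_rot: [-3.141, -0.0, -0.251]
wrist_force: [0.7, 0.1, 0.4]
finger_gap: 59.9
finger_force: 0.0
```

```bash
python3 d.py 415 240.6 3 -0.25; python3 -c "
from fit import *
c=snap('side');t=snap('top')
a=cv2.resize(c['frame'][90:240,170:350],None,fx=3.3,fy=3.3);b=cv2.resize(t['frame'][180:300,150:260],None,fx=4,fy=4)
h=max(a.shape[0],b.shape[0]);f=lambda i:cv2.copyMakeBorder(i,0,h-i.shape[0],0,0,0)
o=cv2.hconcat([f(a),f(b)]);o=cv2.resize(o,None,fx=.75,fy=.75);print(o.shape);cv2.imwrite('pics/g1.png',o)"
```

```text
pose [414.8 237.8 123.4] [-3.141 -0.    -0.251] t 2.4 j [ 0.44  0.2   1.79 -0.    1.15  2.27] F [0.7 0.1 0.4] gap 59.9 0.0
[-0.0006 -0.0027  0.1204] -0.001
(371, 776, 3)
```

View pics/g1.png

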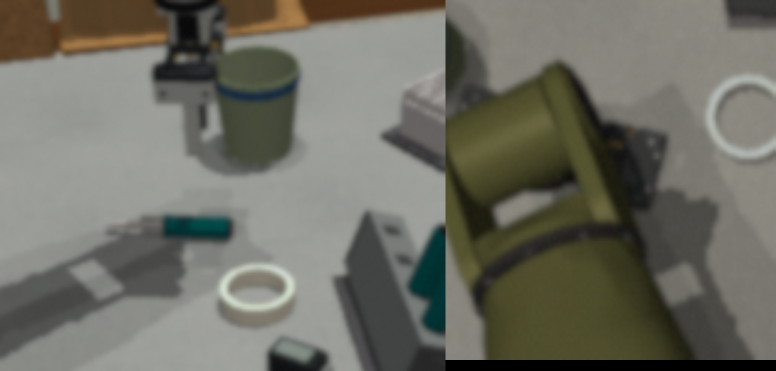

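The side view shows the gripper hanging over the flat driver's handle at (197,228), clear of the pail. I'll descend and grip.

>>> {"method": "move_arm", "body": {
  "moves": [
    [0,-0.0015,0.05,0],
    [0,-0.0015,0.1,0],
    [0,-0.0015,0.119,0],
    [0,-0.0015,0.119,0],
    [0,-0.0015,0.119,0],
    [0,-0.0015,0.119,0]
  ]
}}

```text
clock: 3.1
eef_pos: [415.9, 240.4, 5.7]
eef_rot: [-3.14, -0.002, -0.251]
wrist_force: [0.2, 0.2, 0.3]
finger_gap: 60.0
finger_force: 0.0
```

>>> {"method": "move_arm", "body": {
  "moves": [
    [0,0,0,0],
    [0,0,0,0],
    [0,0,0,0],
    [0,0,0,0],
    [0,0,0,0],
    [0,0,0,0],
    [0,0,0,0],
    [0,0,0,0]
  ],
  "jaw": 0.015,
  "squeeze": 6
}}

```text
clock: 3.9
eef_pos: [415.2, 241.0, 4.8]
eef_rot: [-3.14, -0.001, -0.25]
wrist_force: [-2.9, 3.7, 7.8]
finger_gap: 14.8
finger_force: 4.4
```

```bash
python3 d.py
```

```text
pose [415.2 241.    4.8] [-3.14e+00 -1.00e-03 -2.50e-01] t 3.9 j [0.45 0.38 1.88 0.   0.88 2.27] F [-2.9  3.7  7.8] gap 14.8 4.4
```

```bash
python3 -c "
from fit import *
c=snap('side');t=snap('top')
a=cv2.resize(c['frame'][130:220,200:300],None,fx=5,fy=5,interpolation=cv2.INTER_CUBIC)
cv2.imwrite('pics/g2.png',a)"
```

```text
(no output)
```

View pics/g2.png

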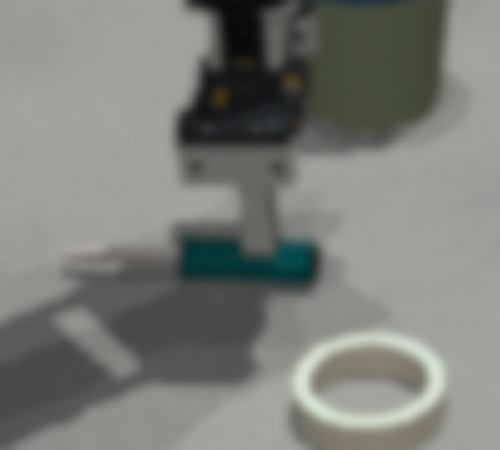

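```bash
cat > teal.py <<'E'
from fit import *
for n in('side','top'):
    c=correct(snap(n))[0];P=cloud(c);h=cv2.cvtColor(c['frame'],cv2.COLOR_BGR2HSV)
    m=((h[...,0]>80)&(h[...,0]<100)&(h[...,1]>120)&(h[...,2]>40)).astype(np.uint8)
    k,l,st,ce=cv2.connectedComponentsWithStats(m)
    for i in range(1,k):
        if st[i,4]<10: continue
        q=P[l==i];q=q[~np.isnan(q[:,0])]
        print(n,ce[i].round(1),st[i],np.mean(q,0).round(1),np.percentile(q,3,axis=0).round(),np.percentile(q,97,axis=0).round())
E
python3 teal.py
```

```text
side [248.7 181.9] [237 178  25   8 151] [404.3 233.6  20.3] [369. 220.   9.] [442. 249.  30.]
side [347.1 203.3] [336 183  24  41 511] [623.5 -87.  135.1] [ 607. -122.   99.] [640. -49. 170.]
side [291.9 296.6] [277 290  31  14 325] [ 433.9 -272.2   24.7] [ 402. -289.   12.] [ 465. -254.   33.]
top [294.4 154.2] [291 151   9   7  30] [629.3 -43.2 169.7] [624. -56. 161.] [636. -34. 178.]
top [315.7 154.6] [312 152   9   6  32] [ 628.  -104.3  170.4] [ 623. -117.  162.] [635. -94. 174.]
top [359.8 224.1] [353 214  14  22 170] [ 434.6 -260.    27.9] [ 403. -278.   21.] [ 467. -241.   34.]
```

```bash
python3 -c "
from fit import *
c=correct(snap('side'))[0]
for p in ([415,241,5],[415,232,5],[415,232,28],[415,241,28],[415,226,5],[415,220,5]): print(p,(proj(c,np.array([p],float))[0]-[200,130])*5)
P=cloud(c)
for v in range(166,188,1): print(v,P[v,250].round(),P[v,252].round(), c['frame'][v,252])
"
```

```text
[415, 241, 5] [259.81723404 270.22355979]
[415, 232, 5] [261.96591534 278.14930849]
[415, 232, 28] [259.75973662 248.56669624]
[415, 241, 28] [257.6015424  240.70006384]
[415, 226, 5] [263.40868507 283.47135024]
[415, 220, 5] [264.85979186 288.82427412]
166 [404. 161. 127.] [410. 158. 128.] [ 98 101 102]
167 [411. 222.  83.] [417. 218.  85.] [ 97 100 101]
168 [410. 220.  81.] [416. 220.  80.] [ 96 100 100]
169 [410. 223.  75.] [416. 219.  77.] [95 98 99]
170 [410. 218.  75.] [416. 216.  75.] [95 99 99]
171 [410. 224.  67.] [416. 219.  69.] [95 99 99]
172 [410. 223.  64.] [416. 220.  65.] [ 96  99 100]
173 [410. 227.  57.] [416. 223.  59.] [ 97 100 101]
174 [410. 226.  55.] [415. 222.  56.] [ 98 101 102]
175 [409. 223.  53.] [415. 222.  53.] [ 98 101 101]
176 [409. 222.  50.] [415. 225.  47.] [ 98 101 102]
177 [409. 228.  42.] [415. 223.  44.] [ 98 102 102]
178 [408. 216.  47.] [414. 221.  42.] [ 98 102 102]
179 [408. 224.  37.] [414. 217.  41.] [95 98 96]
180 [409. 232.  28.] [414. 224.  32.] [83 85 77]
181 [408. 232.  24.] [415. 238.  19.] [68 69 48]
182 [408. 231.  21.] [414. 227.  23.] [59 58 21]
183 [407. 227.  20.] [414. 224.  21.] [54 54  8]
184 [408. 232.  13.] [414. 228.  15.] [50 49  7]
185 [408. 232.   9.] [414. 232.   8.] [53 53 26]
186 [408. 238.   0.] [414. 237.   0.] [60 62 49]
187 [407. 232.   1.] [413. 226.   4.] [68 70 65]
```

>>> {"method": "move_arm", "body": {
  "moves": [
    [0,0,-0.05,0],
    [0,0,-0.1,0],
    [0,0,-0.1,0],
    [0,0,-0.1,0],
    [0,0,-0.1,0]
  ],
  "jaw": 0.05
}}

```text
clock: 4.65
eef_pos: [414.2, 239.9, 102.9]
eef_rot: [3.14, 0.001, -0.25]
wrist_force: [0.3, -0.2, -0.8]
finger_gap: 49.3
finger_force: 0.0
```

```bash
python3 d.py; python3 -c "
from fit import *
c=correct(snap('side'))[0];P=cloud(c)
print(proj(c,np.array([[415,241,105],[415,241-37,105],[415,241-37,125]],float)))
s=manip.read_state();p=s['eef_pos'];A=R.from_euler('xyz',s['eef_rot'])
m=(np.linalg.norm(P[...,:2]-p[:2],axis=-1)<60)&(P[...,2]>60)&(P[...,2]<190)
L=A.inv().apply(P[m]-p)
for z in range(-70,50,5):
    q=L[(L[:,2]>=z)&(L[:,2]<z+5)]
    if len(q)>3: print(z,len(q),np.percentile(q[:,0],[5,95]).round(),np.percentile(q[:,1],[5,50,95]).round())
"; python3 teal.py | grep side
```

```text
pose [414.2 239.9 102.9] [ 3.14e+00  1.00e-03 -2.50e-01] t 4.65 j [0.45 0.23 1.81 0.   1.11 2.27] F [ 0.3 -0.2 -0.8] gap 49.3 0.0
[[249.95777925 157.60481546]
 [251.78361886 163.97918152]
 [251.37420074 158.38432436]]
-70 11 [-5. 10.] [34. 37. 41.]
-65 8 [-6. 10.] [32. 37. 41.]
-60 14 [-7. 11.] [-28.  37.  40.]
-55 15 [-5. 11.] [-25.  35.  40.]
-50 11 [-6. 10.] [-25.  37.  41.]
-45 13 [-3. 10.] [-30.  35.  40.]
-40 11 [-5.  8.] [-26.  35.  40.]
-35 11 [-4. 11.] [-32.  35.  37.]
-30 6 [ 6. 11.] [-30. -23.  28.]
-25 8 [-7. 10.] [-8. 25. 30.]
side [249.3 181.3] [237 178  25   8 187] [406.6 235.9  20.5] [370. 221.   9.] [442. 250.  29.]
side [347.1 203.3] [336 183  24  41 511] [623.5 -87.  135.1] [ 607. -122.   98.] [641. -49. 170.]
side [291.9 296.6] [277 290  31  14 325] [ 434.2 -272.    24.6] [ 402. -289.   13.] [ 466. -255.   33.]
```

```bash
cat > tip.py <<'E'
from fit import *
c=correct(snap('side'))[0];P=cloud(c)
s=manip.read_state();p=s['eef_pos'];A=R.from_euler('xyz',s['eef_rot']);print(p,s['finger_gap'])
m=(np.linalg.norm(P[...,:2]-p[:2],axis=-1)<120)&(P[...,2]>40)&(P[...,2]<300)
L=A.inv().apply(P[m]-p)
for z in range(-180,20,6):
    q=L[(L[:,2]>=z)&(L[:,2]<z+6)]
    if len(q)>3: print(z,len(q),np.percentile(q[:,0],[5,95]).round(),np.percentile(q[:,1],[5,50,95]).round(),end=';')
cv2.imwrite('pics/tip.png',cv2.resize(c['frame'][60:200,190:320],None,fx=4,fy=4,interpolation=cv2.INTER_CUBIC))
E
python3 tip.py
```

```text
[414.39132396 239.96484669 103.05131777] 49.62873919586046
-180 34 [-14.  25.] [-5. 12. 18.];-174 30 [-16.  23.] [ 8. 12. 18.];-168 117 [-20.  32.] [-56.  53.  88.];-162 197 [-26.  32.] [-55.  61.  90.];-156 67 [-26.  35.] [-64.  84.  90.];-150 66 [-26.  34.] [-38.  85.  90.];-144 67 [-30.  35.] [-71. -24.  86.];-138 82 [-28.  35.] [-70.  78.  84.];-132 58 [-26.  35.] [-28.  80.  84.];-126 57 [-27.  34.] [-28.  79.  84.];-120 7 [-6. 27.] [-62. -27.  46.];-96 11 [-6.  9.] [33. 38. 41.];-90 9 [-4. 10.] [34. 37. 42.];-84 16 [-6. 12.] [31. 37. 41.];-78 12 [-6. 11.] [30. 40. 44.];-72 12 [-6. 11.] [32. 37. 43.];-66 12 [-5. 11.] [34. 36. 40.];-60 17 [-7. 11.] [-25.  38.  41.];-54 15 [-6. 11.] [-28.  37.  41.];-48 13 [-3.  9.] [-26.  36.  40.];-42 15 [-5. 10.] [-26.  36.  41.];-36 16 [-4. 12.] [-36.  31.  37.];-30 8 [-2. 12.] [-31.   4.  35.];-24 7 [-4.  8.] [-24.  25.  29.];
```

>>> {"method": "move_arm", "body": {
  "moves": [
    [0,0,0,0],
    [0,0,0,0],
    [0,0,0,0],
    [0,0,0,0],
    [0,0,0,0],
    [0,0,0,0]
  ],
  "jaw": 0.0
}}

```text
clock: 5.45
eef_pos: [414.8, 240.2, 104.1]
eef_rot: [-3.142, -0.0, -0.25]
wrist_force: [0.6, -0.6, 0.7]
finger_gap: 5.5
finger_force: 0.0
```

```bash
python3 tip.py
```

```text
[414.84748597 240.19645485 104.1028867 ] 2.037118128058101
-180 28 [-14.  25.] [-2. 12. 18.];-174 37 [-19.  25.] [ 1. 12. 18.];-168 133 [-22.  31.] [-61.  64.  89.];-162 177 [-26.  34.] [-55.  64.  91.];-156 67 [-25.  35.] [-62.  84.  90.];-150 70 [-29.  35.] [-68.  84.  89.];-144 86 [-30.  34.] [-70.  14.  84.];-138 73 [-28.  35.] [-74.  79.  83.];-132 64 [-26.  35.] [-72.  79.  83.];-126 46 [-29.  34.] [-73.  80.  82.];-120 13 [-24.  29.] [16. 78. 79.];-84 5 [-1.  9.] [14. 18. 19.];-78 11 [-5. 11.] [ 8. 15. 18.];-72 16 [-4. 12.] [ 8. 14. 18.];-66 11 [-6. 11.] [11. 14. 19.];-60 13 [-7. 11.] [-0. 14. 18.];-54 14 [-7. 12.] [-12.  13.  20.];-48 14 [-5. 12.] [-2. 14. 20.];-42 11 [-4. 11.] [-7. 12. 16.];-36 10 [-4. 11.] [ 5. 13. 18.];-30 8 [-5. 11.] [-4.  7. 12.];
```

View pics/tip.png

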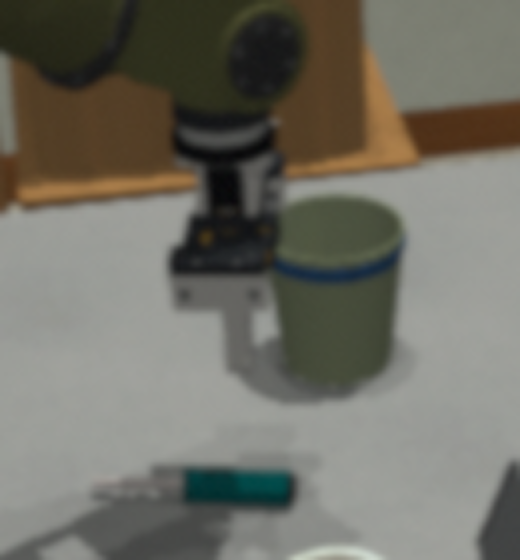

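>>> {"method": "move_arm", "body": {
  "moves": [
    [0,0,0,0],
    [0,0,0,0],
    [0,0,0,0],
    [0,0,0.05,0],
    [0,0,0.095,0],
    [0,0,0.11,0],
    [0,0,0.114,0],
    [0,0,0.118,0],
    [0,0,0.118,0],
    [0,0,0.118,0]
  ],
  "jaw": 0.052
}}

```text
clock: 6.5
eef_pos: [415.4, 240.5, -13.0]
eef_rot: [-3.14, -0.001, -0.25]
wrist_force: [-0.7, -0.4, 0.4]
finger_gap: 52.0
finger_force: 0.0
```

>>> {"method": "move_arm", "body": {
  "moves": [
    [0,0,0.001,0],
    [0,0,0.002,0],
    [0,0,0.003,0],
    [0,0,0.003,0]
  ]
}}

```text
clock: 6.9
eef_pos: [414.8, 240.2, -17.0]
eef_rot: [3.142, 0.0, -0.25]
wrist_force: [0.8, 0.5, -0.1]
finger_gap: 52.1
finger_force: 0.0
```

>>> {"method": "move_arm", "body": {
  "moves": [
    [0,0,0.001,0],
    [0,0,0.002,0],
    [0,0,0.002,0]
  ]
}}

```text
clock: 7.2
eef_pos: [414.8, 240.2, -19.1]
eef_rot: [3.141, 0.0, -0.25]
wrist_force: [-0.1, -0.6, -0.7]
finger_gap: 52.0
finger_force: 0.0
```

>>> {"method": "move_arm", "body": {
  "moves": [
    [0,0,0,0],
    [0,0,0,0],
    [0,0,0,0],
    [0,0,0,0],
    [0,0,0,0],
    [0,0,0,0],
    [0,0,0,0]
  ],
  "jaw": 0.015,
  "squeeze": 5
}}

```text
clock: 7.9
eef_pos: [414.9, 240.3, -18.9]
eef_rot: [-3.141, -0.0, -0.25]
wrist_force: [0.0, 1.3, 1.2]
finger_gap: 28.9
finger_force: 4.8
```

>>> {"method": "move_arm", "body": {
  "moves": [
    [0,0,0,0],
    [0,0,-0.01,0],
    [0,0,-0.03,0],
    [0,0,-0.06,0],
    [0,0,-0.09,0],
    [0,0,-0.1,0],
    [0,0,-0.1,0],
    [0,0,-0.1,0]
  ],
  "squeeze": 3
}}

```text
clock: 8.7
eef_pos: [414.3, 239.9, 80.0]
eef_rot: [3.141, 0.001, -0.25]
wrist_force: [-1.1, -0.3, -1.6]
finger_gap: 28.3
finger_force: 3.0
```

```bash
cat > ax.py <<'E'
# axis of the held driver from side-camera cloud near the tool, in tool x/z (about grasp point), mm
from fit import *
c=correct(snap('side'))[0];P=cloud(c);s=manip.read_state();p=s['eef_pos'];A=R.from_euler('xyz',s['eef_rot'])
h=cv2.cvtColor(c['frame'],cv2.COLOR_BGR2HSV);m=((h[...,0]>80)&(h[...,0]<100)&(h[...,1]>120)&(h[...,2]>40))&(np.linalg.norm(P-p,axis=-1)<130)
m&=np.linalg.norm(P[...,:2]-p[:2],axis=-1)<100
q=A.inv().apply(P[m]-p);q=q[np.abs(q[:,1])<45];print(len(q),'tool frame min/mean/max',q.min(0).round(),q.mean(0).round(),q.max(0).round())
u,S,V=np.linalg.svd((q-q.mean(0))[:,[0,2]],full_matrices=False);print('tilt below horizontal deg',np.degrees(np.arctan2(V[0,1],V[0,0])),S)
import sys
if len(sys.argv)>1:
    u,v=proj(c,np.array([p]))[0].astype(int);cv2.imwrite('pics/'+sys.argv[1],cv2.resize(c['frame'][max(v-80,0):v+60,max(u-70,0):u+70],None,fx=4,fy=4,interpolation=cv2.INTER_CUBIC))
E
python3 ax.py a1.png
```

```text
73 tool frame min/mean/max [-33.   7. -60.] [-10.  13. -18.] [25. 21. 10.]
tilt below horizontal deg 132.22309827754032 [227.42423422  44.18675565]
```

View pics/a1.png

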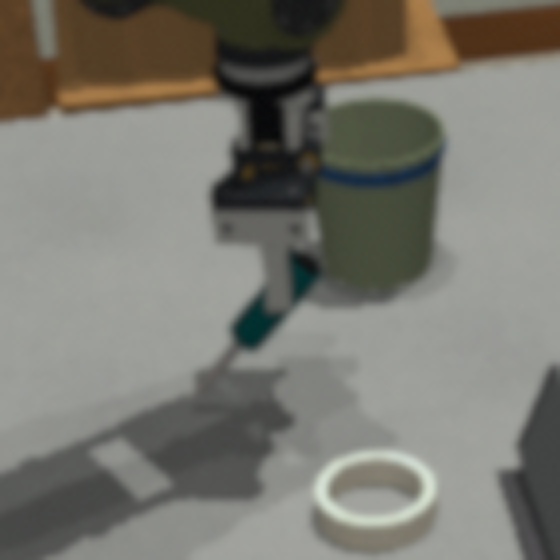

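>>> {"method": "move_arm", "body": {
  "moves": [
    [0,0,-0.03,0],
    [0,0,-0.08,0.1],
    [0,0,-0.1,0.1],
    [0,0,-0.1,0.1],
    [0,0,-0.1,0.1],
    [0,0,-0.1,0.1]
  ]
}}

```text
clock: 9.35
eef_pos: [414.1, 239.8, 178.9]
eef_rot: [3.139, 0.002, -0.35]
wrist_force: [-0.7, -0.5, -1.4]
finger_gap: 27.7
finger_force: 3.0
```

```bash
python3 ax.py; python3 d.py
```

```text
74 tool frame min/mean/max [-26.   6. -57.] [ -4.  14. -17.] [29. 21. 12.]
tilt below horizontal deg 125.53051771834453 [231.93962084  40.31518068]
pose [414.2 239.8 179.2] [ 3.139e+00  2.000e-03 -3.500e-01] t 9.4 j [ 0.45  0.15  1.72 -0.    1.28  2.37] F [ 0.  -0.1 -1.9] gap 28.0 3.0
```

```bash
python3 d.py 680 74.6 215 -.025 600 140 215 -.025
```

```text
pose [414.2 239.8 179.2] [ 3.139e+00  2.000e-03 -3.500e-01] t 9.4 j [ 0.45  0.15  1.72 -0.    1.28  2.37] F [ 0.  -0.1 -1.9] gap 28.0 3.0
[ 0.3063  0.0641 -0.0364] -0.325
[ 0.2087  0.0301 -0.0362] -0.325
```

>>> {"method": "move_arm", "body": {
  "moves": [
    [0,0,-0.05,-0.1],
    [0,0,0.0,-0.2],
    [0,0,-0.05,-0.3],
    [0,0,0,-0.325],
    [0,0,-0.05,-0.325],
    [0.1,0.015,-0.036,-0.325],
    [0.15,0.02,-0.036,-0.325],
    [0.209,0.03,-0.036,-0.325],
    [0.25,0.045,-0.036,-0.325],
    [0.29,0.06,-0.036,-0.325],
    [0.306,0.064,-0.036,-0.325],
    [0.306,0.064,-0.036,-0.325]
  ]
}}

```text
clock: 10.6
eef_pos: [682.3, 71.5, 213.6]
eef_rot: [3.141, 0.004, -0.028]
wrist_force: [0.5, 0.5, -2.0]
finger_gap: 27.7
finger_force: 3.0
```

```bash
cat > hold.py <<'E'
# fit the held driver in the side picture: pivot offset and tilt (deg from horizontal, tip towards -tool x)
from fit import *
import sys
from scipy.optimize import differential_evolution as de
d,L,a0=map(float,sys.argv[1:4])   # width, handle length, guess of grip distance behind handle middle
c=correct(snap('side'))[0];s=manip.read_state();p=s['eef_pos'];A=R.from_euler('xyz',s['eef_rot'])
g=prep(c)
def segs(th,a,dx,dz):
    ax=np.array([-np.cos(th),0,np.sin(th)]);n=np.array([np.sin(th),0,np.cos(th)])  # tool z is down
    o=np.array([dx,0,dz])
    S=[]
    for k in(1,-1):
        S+=[(o+ax*(a-L/2+3)+n*k*d/2,o+ax*(a+L/2)+n*k*d/2),(o+ax*(a+L/2)+n*k*5,o+ax*(a+L/2+75)+n*k*5)]
    S+=[(o+ax*(a+L/2)+n*d/2,o+ax*(a+L/2)-n*d/2),(o+ax*(a-L/2)+n*d/2,o+ax*(a-L/2)-n*d/2)]
    return [(A.apply(u)+p,A.apply(v)+p) for u,v in S], A.apply(o+ax*(a+L/2+75))+p
def sc(x):
    return score([0,0,0],segs(*x)[0],[(c,g)])
for t0 in ((30,60),(50,100)):
    r=de(sc,[tuple(np.radians(t0)),(a0-5,a0+5),(-1,6),(-40,-26)],popsize=15,maxiter=50,seed=1)
    print('tilt',np.degrees(r.x[0]).round(1),'a',r.x[1:].round(1),r.fun.round(),'tip',segs(*r.x)[1].round(1),'tip-TCP',(segs(*r.x)[1]-p).round(1))
x=r.x
im=cv2.resize(c['frame'],None,fx=4,fy=4,interpolation=cv2.INTER_CUBIC)
for u,v in segs(*x)[0]:
    q=proj(c,np.array([u,v]))*4+1.5;cv2.line(im,tuple(map(int,q[0])),tuple(map(int,q[1])),(0,0,255),1)
u,v=(proj(c,np.array([p]))[0]*4).astype(int);cv2.imwrite('pics/h%d.png'%(s['clock']*100),im[max(v-250,0):v+280,max(u-300,0):u+300])
E
python3 d.py;python3 ax.py;python3 hold.py 28 85 10; ls pics
```

```text
pose [682.3  71.5 213.6] [ 3.141  0.004 -0.028] t 10.6 j [ 0.05  0.61  1.02 -0.    1.52  1.65] F [ 0.5  0.5 -2. ] gap 27.7 3.0
121 tool frame min/mean/max [-14.   0. -17.] [-3. 12.  7.] [11. 19. 32.]
tilt below horizontal deg 98.81404520821745 [146.11162822  64.74555206]
tilt 34.1 a [ 13.8   5.1 -26. ] -570.0 tip [577.2  76.2 166.7] tip-TCP [-103.7    2.8  -47.3]
tilt 84.2 a [  5.3   6.  -26. ] -1092.0 tip [674.2  73.5 117.8] tip-TCP [ -6.8   0.1 -96.1]
a1.png
g1.png
g2.png
h1070.png
sa.png
side0.png
ta.png
tip.png
top0.png
```

```bash
python3 hold.py 28 85 10 | tail -1; python3 d.py 623.6 74.5 204 -.025 623.6 74.5 189 -.025 616.8 74.5 170 -.025 649.4 74.5 162 -.025
```

```text
tilt 84.0 a [  6.2   5.9 -26. ] -1136.0 tip [672.7  74.8 117.8] tip-TCP [ -7.4   0.2 -96.9]
pose [680.1  74.6 214.8] [ 3.141e+00  3.000e-03 -2.600e-02] t 10.75 j [0.06 0.6  1.02 0.   1.52 1.65] F [ 0.2 -0.3 -1.9] gap 28.0 3.0
[-0.0564  0.0016  0.011 ] -0.001
[-0.0564  0.0016  0.026 ] -0.001
[-0.0631  0.0018  0.045 ] -0.001
[-0.0305  0.0009  0.0529] -0.001
```

```bash
f=$(ls -t pics/h*.png|head -1); cp $f pics/hh.png; python3 -c "
import cv2;print(cv2.imread('pics/hh.png').shape)"
```

```text
(530, 600, 3)
```

View pics/hh.png

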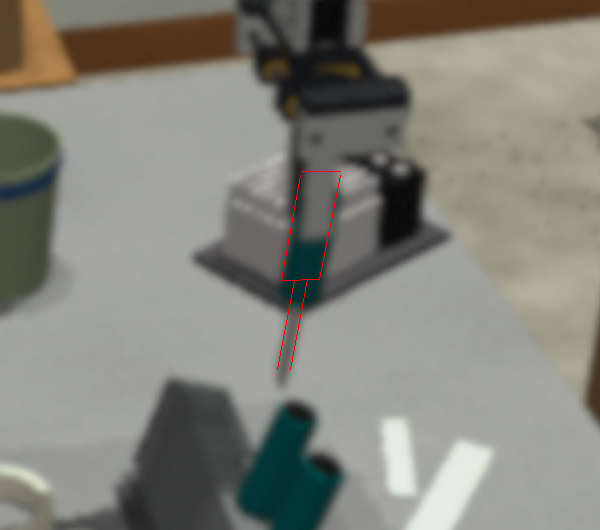

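The overlay shows the driver hanging almost upright, with its shoulder near (305,303) and tip near (281,385), so lower than the fit. I'll refit with wider bounds.

```bash
sed -i "s/(a0-5,a0+5),(-1,6),(-40,-26)/(a0-8,a0+30),(-4,10),(-34,-32)/;s/((30,60),(50,100))/((60,100),)/" hold.py; python3 hold.py 28 85 10
python3 - <<'E'
from fit import *
c=correct(snap('side'))[0];P=cloud(c);s=manip.read_state();p=s['eef_pos']
m=(np.abs(P[...,0]-p[0]+5)<25)&(np.abs(P[...,1]-p[1])<22)&(P[...,2]>80)&(P[...,2]<p[2]+20)
v,u=np.where(m)
for r in np.unique(v): print(r,u[v==r].min(),u[v==r].max(),P[m][v==r].mean(0).round(1))
E
```

```text
tilt 82.5 a [ 39.7   8.4 -32.1] -1346.0 tip [667.3  75.8  91.9] tip-TCP [ -12.4    0.3 -123.7]
137 348 348 [671.2  76.  235.1]
138 348 358 [679.9  70.3 233.9]
139 348 358 [683.9  67.  232.1]
140 347 358 [681.   65.6 230.1]
141 347 357 [679.7  65.4 227.3]
142 347 357 [680.   65.6 223.9]
143 347 357 [679.7  64.1 221.7]
144 347 357 [679.8  63.9 218.5]
145 346 356 [677.6  65.2 214.9]
146 346 356 [678.   65.9 211.3]
147 346 356 [677.2  63.  209.9]
148 346 356 [677.6  63.5 206.3]
149 346 356 [677.9  64.  202.7]
150 345 355 [675.8  65.8 198.7]
151 345 355 [676.   65.6 195.6]
152 345 355 [675.5  63.7 193.5]
153 345 355 [676.7  66.5 188.4]
154 346 355 [677.2  63.2 187.1]
155 348 354 [678.7  62.7 183.9]
156 348 350 [675.8  70.5 176.2]
157 348 350 [676.2  71.2 172.4]
158 347 350 [675.   71.4 169.1]
159 347 350 [675.3  71.9 165.5]
160 347 350 [674.4  68.7 164.3]
161 347 349 [673.9  71.1 159.5]
162 347 349 [674.   70.8 156.3]
163 346 349 [674.1  74.8 150.4]
164 346 349 [672.9  70.5 149.9]
165 346 349 [673.6  72.2 145.3]
166 346 348 [671.6  70.1 143.6]
167 346 348 [672.9  73.4 137.8]
168 345 348 [671.2  72.3 135.4]
169 345 348 [671.2  71.6 132.4]
170 345 348 [671.9  73.1 127.9]
171 345 347 [669.8  70.8 126.2]
172 345 347 [669.9  70.6 122.9]
173 345 347 [671.2  73.8 117.1]
174 345 346 [669.4  72.4 114.9]
175 345 346 [669.5  72.1 111.5]
176 345 346 [669.8  72.4 107.7]
```

>>> {"method": "move_arm", "body": {
  "moves": [
    [0,0,-0.01,0],
    [-0.02,0.0005,-0.01,0],
    [-0.04,0.001,-0.01,0],
    [-0.053,0.0014,-0.01,0],
    [-0.053,0.0014,-0.01,0],
    [-0.053,0.0014,-0.01,0],
    [-0.053,0.0014,-0.01,0]
  ],
  "squeeze": 5
}}

```text
clock: 11.55
eef_pos: [627.7, 75.3, 227.3]
eef_rot: [-3.142, -0.0, -0.025]
wrist_force: [-0.1, 0.4, -1.4]
finger_gap: 28.0
finger_force: 5.0
```

```bash
cat > prof.py <<'E'
from fit import *
c=correct(snap('side'))[0];P=cloud(c);s=manip.read_state();p=s['eef_pos'];print(p.round(1),s['finger_gap'])
m=(np.abs(P[...,0]-p[0]+8)<28)&(np.abs(P[...,1]-p[1])<22)&(P[...,2]>p[2]-135)&(P[...,2]<p[2]+20)
v,u=np.where(m)
for r in np.unique(v):
    if r%2==0: print(r,u[v==r].min(),u[v==r].max(),P[m][v==r].mean(0).round(1),end=' ; ')
E
python3 prof.py
```

```text
[627.7  75.2 227. ] 28.12745283714406
136 330 330 [619.9  77.4 244.5] ; 138 330 340 [630.   65.7 243.5] ; 140 329 339 [627.8  64.7 238.1] ; 142 329 339 [627.7  63.7 232.4] ; 144 329 339 [628.1  64.  225.9] ; 146 328 338 [626.   65.7 218.8] ; 148 328 338 [625.6  63.5 213.8] ; 150 328 338 [625.6  63.  207.8] ; 152 328 337 [625.1  62.4 201.7] ; 154 331 336 [626.9  60.7 196. ] ; 156 330 333 [624.9  72.2 182.8] ; 158 330 333 [624.7  70.9 177. ] ; 160 330 332 [623.5  71.  170.5] ; 162 329 332 [622.3  70.9 164.1] ; 164 329 332 [622.6  71.1 157.3] ; 166 329 331 [621.   70.  151.4] ; 168 328 331 [620.3  71.7 143.7] ; 170 328 331 [620.7  72.4 136.4] ; 172 328 330 [619.2  71.4 130.4] ; 174 328 329 [617.3  69.3 125.2] ; 178 319 328 [609.9  93.9  96. ] ; 180 319 328 [606.2  84.5  95.8] ; 182 321 325 [602.4  71.7  98. ] ; 184 321 326 [601.6  63.3  96.9] ; 186 323 326 [602.5  55.5  95.1] ;
```

>>> {"method": "move_arm", "body": {
  "moves": [
    [0,0,0.012,0],
    [-0.001,0,0.022,0],
    [-0.004,0,0.032,0],
    [-0.007,0.0002,0.042,0],
    [-0.007,0.0002,0.042,0],
    [-0.007,0.0002,0.042,0]
  ]
}}

```text
clock: 12.2
eef_pos: [620.2, 75.0, 185.1]
eef_rot: [3.142, 0.0, -0.025]
wrist_force: [0.7, 0.5, -0.6]
finger_gap: 27.9
finger_force: 5.0
```

```bash
python3 prof.py|tr ';' '\n'|tail -14; python3 d.py
```

```text
170 328 330 [619.   71.6 137.1] 
 172 327 330 [617.9  71.9 130.2] 
 174 327 330 [618.2  72.4 123. ] 
 176 320 329 [610.2  80.3 112. ] 
 178 320 332 [613.1  87.2  99.9] 
 180 319 333 [614.4  82.4  95.9] 
 182 319 334 [614.5  77.   92.4] 
 184 317 335 [612.   73.1  88.4] 
 186 316 336 [610.7  68.3  84.8] 
 188 315 321 [589.3  77.1  75. ] 
 190 316 321 [589.1  70.6  72.4] 
 192 317 320 [587.7  65.   69.4] 
 194 317 319 [586.2  64.4  62.8] 
 pose [620.4  75.  185.5] [-3.142e+00 -1.000e-03 -2.500e-02] t 12.25 j [0.06 0.47 1.29 0.   1.39 1.66] F [ 0.2 -0.3 -1.9] gap 27.7 5.0
```

>>> {"method": "move_arm", "body": {
  "moves": [
    [0.007,0,0.002,0],
    [0.014,-0.0004,0.004,0],
    [0.021,-0.0005,0.006,0],
    [0.028,-0.0007,0.008,0],
    [0.035,-0.0009,0.011,0],
    [0.035,-0.0009,0.011,0]
  ],
  "squeeze": 4
}}

```text
clock: 12.85
eef_pos: [655.8, 74.9, 173.0]
eef_rot: [3.142, 0.001, -0.025]
wrist_force: [-0.5, 0.3, -1.7]
finger_gap: 27.9
finger_force: 4.0
```

```bash
python3 prof.py|tr ';' '\n'|tail -30|awk 'NR%2==0'; python3 d.py
```

```text
152 337 338 [643.6  77.2 190.1] 
 156 335 346 [649.1  65.4 183.3] 
 160 334 344 [645.1  64.8 171.1] 
 164 332 343 [641.8  66.5 157.2] 
 168 334 341 [641.2  62.5 146.4] 
 172 333 335 [633.   67.5 130.7] 
 176 331 334 [630.   70.8 115.2] 
 180 328 333 [626.8  78.   96.8] 
 184 329 335 [629.5  70.5  87.3] 
 188 337 337 [639.7  53.4  83.2] 
pose [655.5  75.  173.4] [ 3.142e+00  1.000e-03 -2.500e-02] t 12.9 j [0.06 0.56 1.18 0.   1.4  1.65] F [ 0.1  0.  -0.6] gap 27.7 4.0
```

>>> {"method": "move_arm", "body": {
  "moves": [
    [-0.005,0.0001,0.008,0],
    [-0.008,0.0002,0.016,0],
    [-0.011,0.0003,0.024,0],
    [-0.014,0.0003,0.032,0],
    [-0.017,0.0004,0.04,0],
    [-0.019,0.0005,0.046,0],
    [-0.019,0.0005,0.046,0]
  ],
  "squeeze": 6
}}

```text
clock: 13.6
eef_pos: [635.7, 75.0, 127.1]
eef_rot: [3.141, 0.001, -0.025]
wrist_force: [-0.6, 0.0, -1.6]
finger_gap: 28.0
finger_force: 6.0
```

```bash
python3 prof.py|tr ';' '\n'|tail -30|awk 'NR%2==0'; python3 d.py
```

```text
168 329 340 [634.9  70.8 142. ] 
 172 328 338 [628.9  64.2 133.5] 
 176 326 336 [623.8  65.3 119.9] 
 180 322 335 [618.   69.3 104.2] 
 184 324 335 [621.3  68.5  90. ] 
 188 337 337 [639.7  53.3  83.3] 
pose [636.1  75.  127.8] [ 3.142  0.    -0.025] t 13.65 j [0.06 0.55 1.3  0.   1.29 1.66] F [-0.4 -0.8 -0.9] gap 27.8 6.0
```

>>> {"method": "move_arm", "body": {
  "moves": [
    [-0.001,0,0.003,0],
    [-0.002,0,0.006,0],
    [-0.003,0,0.008,0],
    [-0.0035,0,0.01,0],
    [-0.004,0,0.012,0],
    [-0.004,0,0.012,0]
  ],
  "squeeze": 8
}}

```text
clock: 14.25
eef_pos: [633.8, 75.1, 118.3]
eef_rot: [-3.141, -0.005, -0.025]
wrist_force: [1.9, -1.2, 10.4]
finger_gap: 28.0
finger_force: 8.0
```

```bash
python3 prof.py|tr ';' '\n'|tail -30|awk 'NR%2==0'; python3 d.py
```

```text
170 329 340 [630.   73.3 134.3] 
 174 327 338 [628.1  65.5 126. ] 
 178 320 336 [617.3  72.8 108.9] 
 182 321 334 [614.3  66.2  99.9] 
 186 323 336 [623.1  56.6  90.9] 
pose [633.8  75.1 118.2] [-3.141 -0.005 -0.025] t 14.3 j [ 0.06  0.55  1.33 -0.    1.26  1.66] F [ 2.  -0.4 10.2] gap 27.6 8.0
```

>>> {"method": "move_arm", "body": {
  "moves": [
    [0,0,0,0],
    [-0.001,0,0.002,0],
    [-0.001,0,0.003,0],
    [-0.001,0,0.003,0]
  ],
  "squeeze": 15
}}

```text
clock: 14.7
eef_pos: [634.0, 75.1, 117.3]
eef_rot: [-3.141, -0.009, -0.025]
wrist_force: [3.2, -1.0, 21.6]
finger_gap: 28.0
finger_force: 15.0
```

>>> {"method": "move_arm", "body": {
  "moves": [
    [0,0,-0.003,0],
    [0,0,-0.003,0],
    [0,0,-0.003,0],
    [0,0,-0.003,0],
    [0.004,0,-0.03,0],
    [0.004,0,-0.08,0],
    [0.004,0,-0.12,0],
    [0.004,0,-0.12,0],
    [0.004,0,-0.12,0]
  ],
  "jaw": 0.046
}}

```text
clock: 15.6
eef_pos: [635.3, 75.1, 233.1]
eef_rot: [-3.142, -0.001, -0.025]
wrist_force: [0.4, -0.0, 0.2]
finger_gap: 46.0
finger_force: 0.0
```

```bash
cat > seat.py <<'E'
# tops of handles above the stand from both cameras: teal / black clusters
from fit import *
for n in('side','top'):
    c=correct(snap(n))[0];P=cloud(c)
    for y0 in(75,15,-45,-105):
        m=(np.abs(P[...,1]-y0)<16)&(P[...,2]>100)&(P[...,2]<200)&(np.abs(P[...,0]-635)<45)
        q=P[m]
        if len(q)>5: print(n,y0,len(q),'top z',np.percentile(q[:,2],[90,97]).round(1),'x at top',q[q[:,2]>np.percentile(q[:,2],85)].mean(0).round(1))
E
python3 seat.py;python3 d.py
```

```text
side 75 276 top z [175.2 178.1] x at top [645.5  70.2 176. ]
side 15 7 top z [103.3 103.4] x at top [596.    5.7 103.4]
side -45 298 top z [170.9 174. ] x at top [639.  -49.7 172.2]
side -105 311 top z [171.5 173.7] x at top [ 636.8 -109.1  172.3]
top -45 215 top z [172.4 175. ] x at top [635.7 -45.7 173.5]
top -105 211 top z [173.2 175.1] x at top [ 632.5 -104.4  174.1]
pose [634.7  75.  231.2] [ 3.141e+00  3.000e-03 -2.500e-02] t 15.7 j [ 0.06  0.48  1.16 -0.    1.5   1.66] F [ 0.2  0.8 -0.8] gap 46.3 0.0
```

```bash
python3 d.py 444.8 -268.9 120 -.38 444.8 -268.9 200 -.38
```

```text
pose [634.7  75.  231.2] [ 3.141e+00  3.000e-03 -2.500e-02] t 15.7 j [ 0.06  0.48  1.16 -0.    1.5   1.66] F [ 0.2  0.8 -0.8] gap 46.3 0.0
[-0.1809  0.3485  0.1118] 0.355
[-0.1811  0.3485  0.0318] 0.355
```

>>> {"method": "move_arm", "body": {
  "moves": [
    [-0.04,0.03,-0.01,0.05],
    [-0.181,0.3485,0.0,0.355],
    [-0.181,0.3485,0.0,0.355],
    [-0.181,0.3485,0.0,0.355],
    [-0.181,0.3485,0.0,0.355],
    [-0.181,0.3485,0.0,0.355],
    [-0.181,0.3485,0.0,0.355],
    [-0.181,0.3485,0.05,0.355],
    [-0.181,0.3485,0.1,0.355],
    [-0.181,0.3485,0.111,0.355],
    [-0.181,0.3485,0.111,0.355],
    [-0.181,0.3485,0.111,0.355]
  ],
  "jaw": 0.056
}}

```text
clock: 16.9
eef_pos: [445.6, -268.6, 122.2]
eef_rot: [-3.141, 0.001, -0.38]
wrist_force: [0.4, 0.2, 1.4]
finger_gap: 56.6
finger_force: 0.0
```

```bash
python3 d.py 444.8 -268.9 -12 -.38 444.8 -268.9 -18 -.38; python3 teal.py
```

```text
pose [ 445.6 -268.6  122.2] [-3.141e+00  1.000e-03 -3.800e-01] t 16.9 j [-0.61  0.29  1.68  0.    1.17  1.34] F [0.4 0.2 1.4] gap 56.6 0.0
[-0.0005  0.0006  0.1342] -0.0
[-0.0005  0.0006  0.1402] -0.0
side [333.5 170.7] [326 158  16  27 195] [630.   63.2 138.1] [613.  56. 100.] [647.  72. 175.]
side [347.2 203.2] [336 183  24  41 513] [623.4 -87.1 135.4] [ 607. -122.   99.] [641. -49. 171.]
side [291.8 296.5] [277 290  31  14 333] [ 433.6 -271.6   24.6] [ 401. -289.   12.] [ 466. -254.   33.]
top [253.2 152.1] [250 150   8   7  32] [634.6  74.7 173.9] [630.  64. 154.] [640.  85. 181.]
top [293.9 158.1] [291 151   9  17  70] [621.4 -42.7 152.7] [604. -54. 113.] [635. -34. 176.]
top [315.  158.1] [312 151   9  18  60] [ 620.8 -104.   155.6] [ 601. -117.  111.] [634. -94. 176.]
top [253.1 160.8] [251 156   6  11  33] [617.4  76.5 136.1] [608.  70. 109.] [625.  83. 157.]
top [359.6 225.8] [356 219   9  15  73] [ 428.3 -255.8   42.1] [ 409. -270.   23.] [ 447. -216.  254.]
```

>>> {"method": "move_arm", "body": {
  "moves": [
    [0,0,0.05,0],
    [0,0,0.1,0],
    [0,0,0.125,0],
    [0,0,0.133,0],
    [0,0,0.137,0],
    [0,0,0.138,0],
    [0,0,0.138,0],
    [0,0,0.138,0]
  ]
}}

```text
clock: 17.8
eef_pos: [446.1, -269.2, -14.7]
eef_rot: [3.141, -0.002, -0.38]
wrist_force: [-0.3, 0.4, 0.4]
finger_gap: 55.8
finger_force: 0.0
```

>>> {"method": "move_arm", "body": {
  "moves": [
    [0,0,0,0],
    [0,0,0,0],
    [0,0,0,0],
    [0,0,0,0],
    [0,0,0,0],
    [0,0,0,0],
    [0,0,0,0]
  ],
  "jaw": 0.015,
  "squeeze": 5
}}

```text
clock: 18.5
eef_pos: [445.6, -268.8, -15.9]
eef_rot: [-3.142, -0.0, -0.38]
wrist_force: [0.3, 0.8, 3.1]
finger_gap: 30.3
finger_force: 4.9
```

>>> {"method": "move_arm", "body": {
  "moves": [
    [0,0,0,0],
    [0,0,-0.01,0],
    [0,0,-0.04,0],
    [0,0,-0.08,0],
    [0,0,-0.12,-0.05],
    [0,0,-0.16,-0.1],
    [0,0,-0.2,-0.2],
    [0,0,-0.23,-0.3],
    [0,0,-0.23,-0.355],
    [0,0,-0.23,-0.355],
    [0,0,-0.23,-0.355]
  ],
  "squeeze": 3
}}

```text
clock: 19.6
eef_pos: [445.1, -268.6, 213.6]
eef_rot: [-3.141, 0.001, -0.027]
wrist_force: [-0.3, 0.6, -0.8]
finger_gap: 29.6
finger_force: 3.0
```

```bash
python3 ax.py; python3 prof.py | tr ';' '\n' | awk 'NR%2==0'
```

```text
169 tool frame min/mean/max [-15.  -6. -52.] [-2. 12.  2.] [17. 19. 24.]
tilt below horizontal deg 107.51382526922144 [183.89301638  91.64017408]
230 290 290 [ 434.4 -263.5  227.2] 
 234 290 304 [ 446.1 -280.3  227.6] 
 238 289 303 [ 443.9 -279.9  216.3] 
 242 289 302 [ 442.6 -280.6  205.6] 
 246 290 301 [ 442.3 -281.7  194.9] 
 250 292 296 [ 440.9 -271.4  174.1] 
 254 292 295 [ 439.3 -273.2  163.9] 
 258 291 295 [ 438.3 -271.7  150.5] 
 262 290 294 [ 436.  -270.9  137.8] 
 266 289 294 [ 434.1 -273.8  128.4] 
 270 290 293 [ 433.7 -274.8  116.7]
```

```bash
sed -i 's/r%2==0/True/' prof.py; python3 prof.py | tr ';' '\n' | awk 'NR<2 || $1>243'; python3 d.py 564 14.6 232 -.025 624.7 14.6 232 -.025
```

```text
[ 445.3 -268.7  213.4] 29.92808912921122
 244 289 302 [ 442.4 -281.2  200.3] 
 245 289 302 [ 442.5 -280.7  197. ] 
 246 290 301 [ 442.1 -282.4  195.7] 
 247 291 300 [ 442.  -283.   193.2] 
 248 293 299 [ 443.  -283.1  190.2] 
 249 293 296 [ 442.  -272.1  177.5] 
 250 292 296 [ 441.  -271.5  174.2] 
 251 292 296 [ 440.9 -271.7  171.4] 
 252 292 296 [ 440.6 -272.8  169.4] 
 253 292 295 [ 439.3 -273.2  167. ] 
 254 292 295 [ 439.4 -272.7  163.5] 
 255 292 295 [ 439.2 -273.5  161.2] 
 256 291 295 [ 438.1 -273.   157.9] 
 257 291 295 [ 438.3 -272.   153.9] 
 258 291 295 [ 438.4 -271.5  150.3] 
 259 291 294 [ 437.  -272.5  148.4] 
 260 291 294 [ 436.8 -273.   145.8] 
 261 291 294 [ 436.7 -273.4  143.2] 
 262 290 294 [ 435.9 -271.4  138.3] 
 263 290 294 [ 435.5 -273.2  137. ] 
 264 289 294 [ 434.3 -272.   133. ] 
 265 289 294 [ 434.5 -272.2  130. ] 
 266 289 294 [ 434.4 -272.5  127.1] 
 267 289 294 [ 434.4 -272.4  123.8] 
 268 289 294 [ 434.1 -273.4  121.7] 
 269 289 293 [ 432.8 -273.8  119.2] 
 270 290 293 [ 434.  -273.3  115.2] 
pose [ 445.3 -268.7  213.4] [-3.141e+00  1.000e-03 -2.600e-02] t 19.75 j [-0.61  0.21  1.56 -0.    1.37  0.98] F [-1.5 -0.7 -1.3] gap 29.9 3.0
[ 0.1112 -0.2863 -0.0185] -0.001
[ 0.1719 -0.2879 -0.0186] -0.001
```

>>> {"method": "move_arm", "body": {
  "moves": [
    [0.01,-0.03,-0.012,0],
    [0.025,-0.08,-0.012,0],
    [0.04,-0.125,-0.012,0],
    [0.055,-0.17,-0.012,0],
    [0.07,-0.215,-0.012,0],
    [0.08,-0.255,-0.012,0],
    [0.087,-0.28,-0.012,0],
    [0.11,-0.286,-0.01,0],
    [0.14,-0.287,-0.007,0],
    [0.165,-0.288,-0.004,0],
    [0.174,-0.288,-0.004,0],
    [0.174,-0.288,-0.004,0]
  ],
  "squeeze": 4.5
}}

```text
clock: 20.95
eef_pos: [627.1, 14.7, 216.6]
eef_rot: [-3.142, 0.002, -0.026]
wrist_force: [0.8, 0.0, -1.0]
finger_gap: 30.3
finger_force: 4.5
```

```bash
python3 d.py; python3 d.py; python3 prof.py | tr ';' '\n' 
```

```text
pose [627.1  14.7 216.6] [-3.142e+00  2.000e-03 -2.600e-02] t 20.95 j [-0.03  0.46  1.23 -0.    1.46  1.56] F [ 0.8  0.  -1. ] gap 30.3 4.5
pose [627.1  14.7 216.6] [-3.142e+00  2.000e-03 -2.600e-02] t 20.95 j [-0.03  0.46  1.23 -0.    1.46  1.56] F [ 0.8  0.  -1. ] gap 30.3 4.5
[626.6  14.7 217.1] 29.958293997724503
149 335 335 [619.   23.7 235.2] 
 150 335 335 [617.9  19.8 234.6] 
 151 335 335 [617.5  18.2 232.5] 
 152 335 337 [618.   10.7 233.8] 
 153 335 346 [628.7   2.6 234. ] 
 154 334 346 [627.1   3.9 230.4] 
 155 334 346 [627.5   4.9 226.7] 
 156 334 345 [626.    3.8 224.4] 
 157 334 345 [625.8   2.9 221.9] 
 158 333 345 [624.8   3.7 218.4] 
 159 333 345 [625.1   4.  215.1] 
 160 333 344 [623.4   2.6 213.1] 
 161 333 344 [624.2   4.7 208.5] 
 162 333 344 [623.5   2.2 207. ] 
 163 332 344 [623.    4.4 202.6] 
 164 333 344 [623.9   2.3 200.6] 
 165 333 343 [622.5   2.1 197.7] 
 166 335 343 [625.1   0.8 195. ] 
 167 336 341 [624.2   2.  191.2] 
 168 336 338 [622.8  10.1 183. ] 
 169 335 338 [622.2  12.3 178.4] 
 170 335 338 [622.3  12.1 175.3] 
 171 335 338 [621.7   9.9 173.6] 

[... 318 characters left out ...]
 [615.3  12.5 139.7] 
 182 332 336 [616.5  11.4 137. ] 
 183 332 335 [614.2   8.  136.3] 
 184 331 335 [613.2   9.1 132.3] 
 185 331 335 [613.6  10.  128.3] 
 186 331 335 [613.9  10.4 124.5] 
 187 331 335 [613.8   9.7 121.6] 
 188 332 334 [613.3   7.8 119.6] 
 189 325 331 [606.6  34.8  98.3] 
 190 325 336 [613.6  33.3  94.7] 
 191 324 338 [613.4  29.4  94. ] 
 192 324 339 [615.   25.4  93.1] 
 193 323 339 [613.1  23.6  91.1] 
 194 323 339 [612.2  20.2  90.3] 
 195 323 338 [608.5  16.7  89.9] 
 196 324 338 [606.3   9.2  92.2] 
 197 324 337 [605.5   2.4  93.8] 
 198 325 337 [606.6  -1.8  93.2] 
 199 325 336 [599.5   1.   88.9] 
 200 326 327 [592.7  -2.8  89.3] 
 201 327 327 [592.9  -7.2  89. ]
```

>>> {"method": "move_arm", "body": {
  "moves": [
    [0.0025,0,0.01,0],
    [0.0025,0,0.02,0],
    [0.001,0,0.028,0],
    [-0.002,0,0.036,0],
    [-0.0045,0,0.044,0],
    [-0.0045,0,0.044,0],
    [-0.0045,0,0.044,0]
  ]
}}

```text
clock: 21.7
eef_pos: [622.2, 14.8, 174.2]
eef_rot: [3.142, -0.0, -0.025]
wrist_force: [0.7, -0.1, -1.8]
finger_gap: 30.2
finger_force: 4.5
```

```bash
python3 prof.py | tr ';' '\n'|awk 'NR%2'; python3 d.py
```

```text
[622.4  14.8 174.5] 30.254686206616082
 165 333 344 [627.   11.9 190.7] 
 167 332 344 [623.8   4.6 189.4] 
 169 332 343 [621.9   2.9 184.4] 
 171 332 343 [622.3   3.4 177.6] 
 173 331 342 [619.7   3.3 171.6] 
 175 331 342 [620.4   4.5 164.1] 
 177 331 341 [618.6   2.3 159.3] 
 179 332 341 [619.8   0.8 153.5] 
 181 334 336 [618.7   9.9 140.8] 
 183 333 336 [617.9  11.1 133.4] 
 185 333 336 [617.9  10.2 127.3] 
 187 332 335 [615.9  12.1 119.5] 
 189 325 335 [610.1  20.2 107.9] 
 191 324 338 [614.4  26.2  96. ] 
 193 323 339 [611.7  19.6  94.2] 
 195 322 338 [607.4  14.2  91.8] 
 197 321 337 [602.5   7.4  90.5] 
 199 322 327 [590.7  10.9  83. ] 
 201 322 327 [589.7   7.1  78.9] 
 203 323 325 [588.1   5.7  73.2] 
 205 325 325 [587.8  -5.8  74.7] 
pose [622.4  14.8 174.5] [ 3.142e+00 -1.000e-03 -2.500e-02] t 21.75 j [-0.03  0.47  1.31 -0.    1.36  1.56] F [-0.2  0.3 -1.1] gap 30.3 4.5
```

>>> {"method": "move_arm", "body": {
  "moves": [
    [0.006,0,0.001,0],
    [0.012,-0.0002,0.003,0],
    [0.018,-0.0004,0.005,0],
    [0.023,-0.0005,0.006,0],
    [0.0265,-0.0006,0.008,0],
    [0.0265,-0.0006,0.008,0],
    [0.0265,-0.0006,0.008,0]
  ],
  "squeeze": 4
}}

```text
clock: 22.45
eef_pos: [648.7, 14.8, 165.9]
eef_rot: [3.142, 0.0, -0.025]
wrist_force: [0.4, -0.2, -1.5]
finger_gap: 29.6
finger_force: 4.0
```

>>> {"method": "move_arm", "body": {
  "moves": [
    [-0.004,0.0001,0.008,0],
    [-0.007,0.0002,0.016,0],
    [-0.0095,0.0003,0.024,0],
    [-0.012,0.0003,0.032,0],
    [-0.0145,0.0004,0.04,0],
    [-0.016,0.0004,0.045,0],
    [-0.016,0.0004,0.045,0]
  ],
  "squeeze": 6
}}

```text
clock: 23.15
eef_pos: [632.3, 14.8, 120.2]
eef_rot: [-3.142, 0.001, -0.025]
wrist_force: [-0.3, 1.1, -1.2]
finger_gap: 30.1
finger_force: 6.0
```

```bash
python3 prof.py | tr ';' '\n'|awk 'NR%2'; python3 d.py
```

```text
[632.7  14.8 120.8] 29.94925405508679
 181 334 334 [617.4  14.5 138. ] 
 183 333 344 [628.4   5.2 135.8] 
 185 332 343 [624.6   3.9 130.6] 
 187 331 342 [622.7   5.  123.3] 
 189 325 341 [616.9   8.8 114.8] 
 191 326 340 [614.5  10.8 106.9] 
 193 327 339 [613.6   6.8 103. ] 
 195 327 338 [612.1   6.   96.9] 
 197 329 337 [612.3   0.8  93.7] 
 
pose [632.7  14.8 120.8] [-3.142  0.    -0.025] t 23.2 j [-0.03  0.54  1.34  0.    1.27  1.56] F [-0.7  0.2 -1.6] gap 29.9 6.0
```

>>> {"method": "move_arm", "body": {
  "moves": [
    [-0.001,0,0.003,0],
    [-0.002,0,0.006,0],
    [-0.003,0,0.008,0],
    [-0.0035,0,0.01,0],
    [-0.0035,0,0.01,0]
  ],
  "squeeze": 8
}}

```text
clock: 23.7
eef_pos: [630.7, 14.7, 113.1]
eef_rot: [3.142, -0.005, -0.025]
wrist_force: [2.4, -0.4, 8.6]
finger_gap: 29.6
finger_force: 8.0
```

>>> {"method": "move_arm", "body": {
  "moves": [
    [0,0,0,0],
    [-0.001,0,0.002,0],
    [-0.0015,0,0.004,0],
    [-0.0015,0,0.004,0]
  ],
  "squeeze": 15
}}

```text
clock: 24.1
eef_pos: [630.5, 14.7, 111.2]
eef_rot: [3.141, -0.009, -0.025]
wrist_force: [3.1, -0.3, 21.5]
finger_gap: 30.1
finger_force: 15.0
```

>>> {"method": "move_arm", "body": {
  "moves": [
    [0,0,-0.003,0],
    [0,0,-0.003,0],
    [0,0,-0.003,0],
    [0,0,-0.003,0],
    [0.003,0,-0.03,0],
    [0.003,0,-0.08,0],
    [0.003,0,-0.125,0],
    [0.003,0,-0.125,0],
    [0.003,0,-0.125,0]
  ],
  "jaw": 0.046
}}

```text
clock: 25.0
eef_pos: [630.9, 14.8, 232.3]
eef_rot: [3.142, -0.001, -0.025]
wrist_force: [0.1, 0.2, -0.2]
finger_gap: 46.1
finger_force: 0.0
```

```bash
python3 seat.py;python3 d.py 590 -250 232 -.025
```

```text
side 75 266 top z [174.7 178.1] x at top [645.4  70.5 176.2]
side 15 238 top z [165.9 168.2] x at top [639.2  10.5 167. ]
side -45 292 top z [171.1 173.7] x at top [639.6 -48.9 171.9]
side -105 320 top z [170.2 174.1] x at top [ 636.4 -108.8  171.9]
top -105 208 top z [172.  174.9] x at top [ 633.4 -105.4  173.5]
pose [630.2  14.8 230.3] [-3.142e+00  3.000e-03 -2.500e-02] t 25.1 j [-0.03  0.46  1.2   0.    1.49  1.56] F [ 0.1  0.5 -0.4] gap 46.3 0.0
[-0.0335  0.2658 -0.0016] -0.0
```

>>> {"method": "move_arm", "body": {
  "moves": [
    [-0.12,0.403,0,0],
    [-0.12,0.403,0,0],
    [-0.12,0.403,0,0],
    [-0.12,0.403,0,0],
    [-0.12,0.403,0,0],
    [-0.12,0.403,0,0],
    [-0.12,0.403,0,0],
    [-0.12,0.403,0,0],
    [-0.12,0.403,0,0],
    [-0.12,0.403,0,0]
  ],
  "jaw": 0.06
}}

```text
clock: 26.1
eef_pos: [498.9, -387.3, 229.8]
eef_rot: [-3.14, 0.003, -0.029]
wrist_force: [0.7, 0.4, 0.4]
finger_gap: 59.9
finger_force: 0.0
```

```bash
cat > pk.py <<'E'
from fit import *
import json
for n in('top','side'):
    c=correct(snap(n))[0];P=cloud(c)
    near=np.hypot(P[...,0]-469,P[...,1]+99)<60
    Z=P[near&(P[...,2]>70)&(P[...,2]<90)]
    m=near&(P[...,2]>70)
    print(n,'top z',np.median(Z[:,2]),len(Z))
    # full dark body mask -> top-face pixels by depth, cast on z=78
    g=cv2.cvtColor(c['frame'],cv2.COLOR_BGR2GRAY)
    r=cv2.minAreaRect(Z[:,:2].astype(np.float32));print('  cloud rect',r,'mean',Z.mean(0).round(1))
    lat=P[near&(P[...,2]>30)&(P[...,2]<66)];print('  low pts mean',lat.mean(0).round(1),len(lat))
    for sc_ in (60,):
        for seed in(0,1):
            x,f=fit(pack(),[(c,prep(c,.8))],[469,-98,-.72],(14,14,.3),seed);print('  edge',x.round(3),round(f))
    # light label: bright pixels with z>70
    b=(g>110)&m;v,u=np.where(b);print('  label',b.sum(),P[b].mean(0).round(1) if b.any() else '')
    if n=='top': print(g[(m)].min(),g[m].max())
E
python3 pk.py
```

```text
top top z 78.027244809796 214
  cloud rect ((464.506103515625, -97.62913513183594), (34.03217315673828, 61.9228401184082), 48.93505859375) mean [463.8 -97.   77.7]
  low pts mean [461.2 -86.7  48.6] 22
  edge [457.564 -84.029  -0.686] -901
  edge [465.483 -90.909  -0.621] -900
  label 85 [462.3 -94.6  78.4]
30 142
side top z 77.64913283629244 225
  cloud rect ((468.07843017578125, -100.28518676757812), (36.77675247192383, 60.97246170043945), 48.91340637207031) mean [ 467.2 -102.9   77.4]
  low pts mean [ 465.8 -114.7   49.1] 266
  edge [ 468.976 -105.153   -0.749] -903
  edge [ 468.93  -105.139   -0.751] -903
  label 114 [466.2 -94.   78.3]
```

```bash
python3 - <<'E'
from fit import *
def fixplane(P):
    m=(np.abs(P[...,2])<9)&(P[...,0]>250)&(P[...,0]<750)&(np.abs(P[...,1])<520);q=P[m]
    for _ in range(6):
        A=np.c_[q[:,:2],np.ones(len(q))];k=np.linalg.lstsq(A,q[:,2],rcond=None)[0];r=q[:,2]-A@k;q=q[np.abs(r)<2.2*r.std()+.1]
    return k
org={'top':np.array([378.53,23.83,1249.3]),'side':np.array([268.9,-1081.9,939.55])}
for n in('top','side'):
    P=np.load(n+'0.npy');k=fixplane(P);nn=np.array([-k[0],-k[1],1]);nn/=np.linalg.norm(nn);D=R.align_vectors([[0,0,1]],[nn])[0];o=org[n]
    Q=D.apply((P-o).reshape(-1,3)).reshape(P.shape)+o
    cands=Q[(np.abs(P[...,2]-k[0]*P[...,0]-k[1]*P[...,1]-k[2])<4)&(np.abs(P[...,1])<500)&(P[...,0]>250)&(P[...,0]<750)];Q[...,2]-=np.median(cands[:,2])
    print(n,k)
    for nm,c,rad,zl,zh in(('pack',(467,-99),60,70,90),('charger',(518,-444),95,43,60)):
        Z=Q[(np.hypot(Q[...,0]-c[0],Q[...,1]-c[1])<rad)&(Q[...,2]>zl)&(Q[...,2]<zh)]
        print(nm,np.median(Z[:,2]).round(1),np.round(np.concatenate([np.ravel(x) for x in cv2.minAreaRect(Z[:,:2].astype(np.float32))]),2),Z.mean(0).round(1))
E
python3 - <<'E'
from fit import *
for n in('side','top'):
    c,k,r=correct(snap(n));P=cloud(c);Z=P[(np.hypot(P[...,0]-518,P[...,1]+444)<95)&(P[...,2]>43)&(P[...,2]<60)]
    print('now',n,k,np.median(Z[:,2]),cv2.minAreaRect(Z[:,:2].astype(np.float32)))
    for s in(0,1): print(fit(charger(),[(c,prep(c))],[518.5,-444,-.32],(8,8,.12),s))
E
python3 d.py 464.2 -96.8 130 -.717 464.2 -96.8 14 -.717
```

```text
top [1.12955585e-03 9.48333331e-05 3.04267260e-01]
pack 77.6 [464.59 -97.41  34.    62.44  48.85] [463.6 -96.5  77.5]
charger 49.9 [ 516.83 -442.14   98.87  131.53   72.73] [ 516.  -443.1   49.8]
side [ 7.30100969e-04 -6.19440599e-04 -1.89221633e+00]
pack 77.3 [ 467.78 -100.14   37.97   61.51   51.23] [ 467.4 -102.8   77. ]
charger 49.5 [ 519.29 -445.83  102.34  129.95   72.37] [ 519.1 -448.2   49.5]
now side [ 8.09492095e-04 -5.76118793e-04 -1.91429289e+00] 49.65008677651349 ((519.6620483398438, -444.294189453125), (102.04781341552734, 129.81759643554688), 73.02342987060547)
(array([ 5.18700419e+02, -4.45028788e+02, -3.69820313e-01]), np.float64(-2557.7906047592282))
(array([ 5.18609763e+02, -4.45203392e+02, -3.59758383e-01]), np.float64(-2558.105232230376))
now top [1.11660600e-03 2.51548965e-04 2.67742431e-01] 49.89493219770634 ((520.8578491210938, -425.0283508300781), (59.11159133911133, 128.5110321044922), 73.50027465820312)
(array([ 5.22761195e+02, -4.44188086e+02, -2.47581846e-01]), np.float64(-1103.2514010420196))
(array([ 5.25146594e+02, -4.36000526e+02, -2.30679341e-01]), np.float64(-1334.1849345094147))
pose [ 501.1 -383.8  231.5] [-3.141e+00  1.000e-03 -2.400e-02] t 26.3 j [-0.71  0.46  1.19  0.    1.49  0.88] F [-0.7 -0.6 -0.9] gap 60.0 0.0
[-0.0437 -0.286   0.1017] 0.693
[-0.0436 -0.2859  0.2177] 0.693
```

>>> {"method": "move_arm", "body": {
  "moves": [
    [-0.0437,-0.286,0.05,0.693],
    [-0.0437,-0.286,0.05,0.693],
    [-0.0437,-0.286,0.05,0.693],
    [-0.0437,-0.286,0.05,0.693],
    [-0.0437,-0.286,0.05,0.693],
    [-0.0437,-0.286,0.05,0.693],
    [-0.0437,-0.286,0.1,0.693],
    [-0.0437,-0.286,0.1,0.693],
    [-0.0437,-0.286,0.1,0.693],
    [-0.0437,-0.286,0.1,0.693],
    [-0.0437,-0.286,0.1,0.693]
  ],
  "jaw": 0.07
}}

```text
clock: 27.4
eef_pos: [464.9, -98.7, 133.6]
eef_rot: [-3.141, -0.002, -0.719]
wrist_force: [0.3, -0.5, 0.0]
finger_gap: 69.8
finger_force: 0.0
```

```bash
python3 d.py 464.2 -96.8 14 -.717
```

```text
pose [464.9 -98.7 133.6] [-3.141e+00 -2.000e-03 -7.190e-01] t 27.4 j [-0.29  0.18  1.79  0.    1.17  2.  ] F [ 0.3 -0.5  0. ] gap 69.8 0.0
[-0.002  -0.0008  0.1196] -0.002
```

>>> {"method": "move_arm", "body": {
  "moves": [
    [-0.001,0,0.045,0],
    [-0.001,0,0.085,0],
    [-0.001,0,0.11,0],
    [-0.001,0,0.117,0],
    [-0.001,0,0.117,0],
    [-0.001,0,0.117,0],
    [-0.001,0,0.117,0]
  ]
}}

```text
clock: 28.1
eef_pos: [464.3, -97.7, 16.6]
eef_rot: [-3.141, -0.002, -0.718]
wrist_force: [-0.3, 0.5, 0.2]
finger_gap: 70.0
finger_force: 0.0
```

>>> {"method": "move_arm", "body": {
  "moves": [
    [0,0,0,0],
    [0,0,0,0],
    [0,0,0,0],
    [0,0,0,0],
    [0,0,0,0],
    [0,0,0,0],
    [0,0,0,0],
    [0,0,0,0]
  ],
  "jaw": 0.025,
  "squeeze": 20
}}

```text
clock: 28.9
eef_pos: [463.6, -97.3, 15.2]
eef_rot: [-3.141, -0.0, -0.718]
wrist_force: [1.1, 1.2, 3.4]
finger_gap: 34.1
finger_force: 20.0
```

```bash
python3 d.py 464.2 -96.8 100 -.717
```

```text
pose [463.6 -97.3  15.2] [-3.141 -0.    -0.718] t 28.9 j [-0.28  0.36  1.89  0.    0.9   2.  ] F [1.1 1.2 3.4] gap 34.1 20.0
[ 0.0002 -0.0008 -0.0848] -0.001
```

```bash
python3 d.py 463.6 -97.3 105 -.718 515.4 -442.9 105 -.31
```

```text
pose [463.6 -97.3  15.2] [-3.141 -0.    -0.718] t 28.9 j [-0.28  0.36  1.89  0.    0.9   2.  ] F [1.1 1.2 3.4] gap 34.1 20.0
[ 0.     -0.0001 -0.0898] -0.0
[ 0.2665  0.2261 -0.0898] -0.408
```

>>> {"method": "move_arm", "body": {
  "moves": [
    [0,0,-0.02,0],
    [0,0,-0.06,0],
    [0.02,0.017,-0.09,0],
    [0.055,0.046,-0.09,-0.08],
    [0.09,0.076,-0.09,-0.16],
    [0.125,0.106,-0.09,-0.24],
    [0.16,0.136,-0.09,-0.32],
    [0.195,0.166,-0.09,-0.4],
    [0.23,0.196,-0.09,-0.408],
    [0.255,0.217,-0.09,-0.408],
    [0.2665,0.2261,-0.09,-0.408],
    [0.2665,0.2261,-0.09,-0.408]
  ]
}}

```text
clock: 30.1
eef_pos: [514.4, -444.3, 103.4]
eef_rot: [-3.141, 0.002, -0.312]
wrist_force: [0.4, 0.6, -4.0]
finger_gap: 33.8
finger_force: 20.0
```

>>> {"method": "move_arm", "body": {
  "moves": [
    [0,0,0,0],
    [0,0,0,0],
    [0,0,0,0]
  ]
}}

```text
clock: 30.4
eef_pos: [515.5, -442.1, 105.3]
eef_rot: [-3.142, -0.0, -0.309]
wrist_force: [0.6, -0.2, -3.3]
finger_gap: 34.2
finger_force: 20.0
```

```bash
cat > rel.py <<'E'
# pack in hand against the charger, side camera
from fit import *
s=manip.read_state();p=s['eef_pos'];yaw=s['eef_rot'][2];print(p.round(1),s['eef_rot'].round(4),s['wrist_force'].round(1))
c=correct(snap('side'))[0];g=prep(c,.8)
z0=p[2]-15.2
def ps(z0): 
    b=rect(0,0,60,34,18+z0);t=rect(0,0,60,34,78+z0)
    q=lambda x,y:((x,y,18+z0),(x,y,78+z0))
    return [b[0],b[3],b[1]]+t+[q(-30,-17),q(30,-17)]
x0=[*(p[:2]+3*np.array([np.cos(yaw),np.sin(yaw)])),yaw]
for sd in(0,1):
    x,f=fit(ps(z0),[(c,g)],x0,(7,7,.06),sd);print('pack',x.round(3),round(f),'guess',np.round(x0,2))
a,f=fit(charger()[:4],[(c,g)],[518.3,-443.8,-.32],(7,7,.08));print('charger outline',a.round(3),round(f))
P=cloud(c)
for nm,cc,r,zl,zh in(('charger',(518,-444),95,43,58),('pack',x0,50,z0+68,z0+90)):
    Z=P[(np.hypot(P[...,0]-cc[0],P[...,1]-cc[1])<r)&(P[...,2]>zl)&(P[...,2]<zh)]
    print(nm,'cloud',len(Z),np.median(Z[:,2]).round(1),np.round(np.concatenate([np.ravel(q) for q in cv2.minAreaRect(Z[:,:2].astype(np.float32))]),1))
im=cv2.resize(c['frame'],None,fx=4,fy=4,interpolation=cv2.INTER_CUBIC);u,v=(proj(c,np.array([p]))[0]*4).astype(int)
cv2.imwrite('pics/rel.png',im[max(v-250,0):v+300,max(u-300,0):u+300])
E
python3 rel.py
```

```text
[ 515.5 -442.1  105.3] [-3.1416 -0.     -0.3092] [ 0.6 -0.2 -3.3]
pack [ 5.17519e+02 -4.40062e+02 -3.23000e-01] -1698 guess [ 5.1833e+02 -4.4301e+02 -3.1000e-01]
pack [ 5.17553e+02 -4.40073e+02 -3.22000e-01] -1699 guess [ 5.1833e+02 -4.4301e+02 -3.1000e-01]
charger outline [ 5.20062e+02 -4.45239e+02 -2.97000e-01] -1555
charger cloud 1973 49.5 [ 519.8 -444.6  101.5  130.2   73.4]
pack cloud 28 161.3 [ 507.8 -469.8    4.8   17.6   74.5]
```

>>> {"method": "move_arm", "body": {
  "moves": [
    [0.001,0.0013,0.01,0],
    [0.001,0.0013,0.02,0],
    [0.001,0.0013,0.03,0],
    [0.001,0.0013,0.035,0],
    [0.001,0.0013,0.035,0],
    [0.001,0.0013,0.035,0]
  ]
}}

```text
clock: 31.05
eef_pos: [515.9, -444.6, 70.2]
eef_rot: [3.142, -0.0, -0.31]
wrist_force: [0.3, -0.4, -2.6]
finger_gap: 33.7
finger_force: 20.0
```

```bash
python3 rel.py
```

```text
[ 515.9 -444.6   70.2] [ 3.1415e+00 -2.0000e-04 -3.1020e-01] [ 0.3 -0.4 -2.6]
pack [ 5.20184e+02 -4.39484e+02 -2.54000e-01] -1613 guess [ 5.1877e+02 -4.4551e+02 -3.1000e-01]
pack [ 5.20193e+02 -4.39471e+02 -2.55000e-01] -1613 guess [ 5.1877e+02 -4.4551e+02 -3.1000e-01]
charger outline [ 5.21227e+02 -4.40027e+02 -3.93000e-01] -1454
charger cloud 1710 49.6 [ 519.7 -445.5  100.2  129.9   73. ]
pack cloud 11 124.9 [ 507.  -472.1    2.7   17.6   75.4]
```

View pics/rel.png

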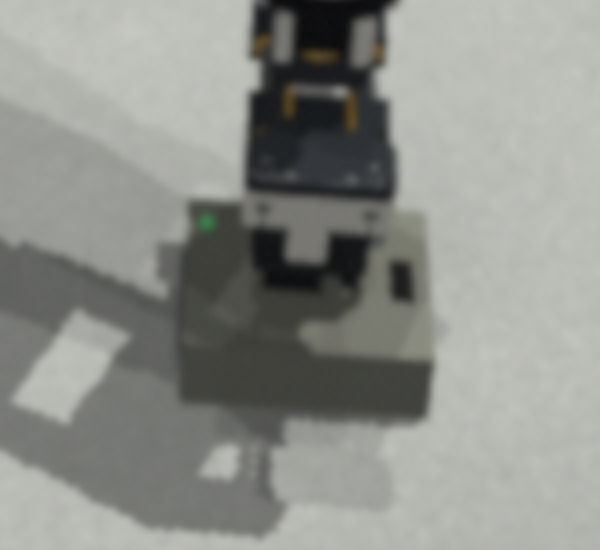

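The picture shows the pack at (310,260) held above the charger, with its latch at (372,258) on the same side as the bar at (402,280). From here I'll lower it by feel.

>>> {"method": "move_arm", "body": {
  "moves": [
    [0,0,0.002,0],
    [0,0,0.004,0],
    [0,0,0.006,0],
    [0,0,0.007,0],
    [0,0,0.008,0],
    [0,0,0.008,0],
    [0,0,0.008,0]
  ]
}}

```text
clock: 31.8
eef_pos: [515.9, -444.2, 61.8]
eef_rot: [-3.141, 0.0, -0.31]
wrist_force: [1.8, 3.9, -2.9]
finger_gap: 34.2
finger_force: 20.0
```

```bash
python3 d.py; python3 -c "
from h import *
s=manip.read_state();print(s['moment'].round(2))"
```

```text
pose [ 515.9 -444.2   61.8] [-3.141  0.    -0.31 ] t 31.8 j [-0.76  0.7   1.22  0.    1.22  1.12] F [ 1.8  3.9 -2.9] gap 34.2 20.0
[ 0.93 -0.5   0.18]
```

>>> {"method": "move_arm", "body": {
  "moves": [
    [0.0003,-0.0012,0,0],
    [0.0003,-0.0012,0.002,0],
    [0.0003,-0.0012,0.004,0],
    [0.0003,-0.0012,0.006,0],
    [0.0003,-0.0012,0.006,0]
  ]
}}

```text
clock: 32.3
eef_pos: [516.3, -443.5, 55.6]
eef_rot: [-3.141, 0.001, -0.31]
wrist_force: [-0.5, 0.2, -3.9]
finger_gap: 33.7
finger_force: 20.0
```

>>> {"method": "move_arm", "body": {
  "moves": [
    [0,0,0.002,0],
    [0,0,0.004,0],
    [0,0,0.006,0],
    [0,0,0.0075,0],
    [0,0,0.0085,0],
    [0,0,0.0085,0]
  ]
}}

```text
clock: 32.9
eef_pos: [516.5, -443.4, 47.5]
eef_rot: [-3.142, 0.0, -0.31]
wrist_force: [-0.3, -0.6, -3.8]
finger_gap: 33.8
finger_force: 20.0
```

>>> {"method": "move_arm", "body": {
  "moves": [
    [0,0,0.001,0],
    [0,0,0.002,0],
    [0,0,0.003,0],
    [0,0,0.003,0]
  ]
}}

```text
clock: 33.3
eef_pos: [516.7, -443.6, 47.2]
eef_rot: [3.141, -0.001, -0.31]
wrist_force: [-9.6, 8.3, 17.9]
finger_gap: 33.8
finger_force: 20.0
```

>>> {"method": "move_arm", "body": {
  "moves": [
    [0,0,-0.002,0],
    [0,0,-0.002,0],
    [0,0,-0.002,0],
    [0,0,-0.002,0],
    [0,0,-0.002,0],
    [0,0,-0.04,0],
    [0,0,-0.09,0],
    [0,0,-0.14,0],
    [0,0,-0.17,0],
    [0,0,-0.17,0]
  ],
  "jaw": 0.07
}}

```text
clock: 34.3
eef_pos: [517.6, -444.5, 220.0]
eef_rot: [3.138, -0.007, -0.31]
wrist_force: [0.7, 0.0, 0.4]
finger_gap: 70.2
finger_force: 0.0
```

>>> {"method": "move_arm", "body": {
  "moves": [
    [-0.15,-0.2,-0.02,0],
    [-0.15,-0.2,-0.02,0],
    [-0.15,-0.2,-0.02,0],
    [-0.15,-0.2,-0.02,0],
    [-0.15,-0.2,-0.02,0],
    [-0.15,-0.2,-0.02,0],
    [-0.15,-0.2,-0.02,0],
    [-0.15,-0.2,-0.02,0]
  ]
}}

```text
clock: 35.1
eef_pos: [434.8, -207.9, 233.9]
eef_rot: [-3.142, 0.001, -0.311]
wrist_force: [0.0, -0.5, -0.3]
finger_gap: 69.9
finger_force: 0.0
```

```bash
python3 seat.py; python3 d.py; python3 - <<'E'
from fit import *
for n in('side','top'):
    P=cloud(correct(snap(n))[0]);Z=P[(np.hypot(P[...,0]-518,P[...,1]+444)<50)&(P[...,2]>70)&(P[...,2]<140)]
    T=Z[Z[:,2]>100] if len(Z) else Z
    if len(T)>9: 
        A=np.c_[T[:,:2]-T[:,:2].mean(0),np.ones(len(T))];print(n,np.median(T[:,2]),cv2.minAreaRect(T[:,:2].astype(np.float32)),'slope',np.linalg.lstsq(A,T[:,2],rcond=None)[0])
    # bystanders
    P0=np.load(n+'0.npy')
    for nm,c in(('pail',(500,460)),('tape',(450,95))):
        for Q in(P0,P):
            m=(np.hypot(Q[...,0]-c[0],Q[...,1]-c[1])<95)&(Q[...,2]>12);print(n,nm,np.nanmean(Q[m],0).round(1),m.sum())
E
```

```text
side 75 266 top z [174.9 177.9] x at top [645.8  70.3 176.2]
side 15 241 top z [166.  169.4] x at top [639.2  10.9 167.3]
side -45 294 top z [171.  174.2] x at top [639.2 -49.4 172.2]
side -105 317 top z [170.6 174. ] x at top [ 637.2 -109.   172.1]
top 75 218 top z [177.2 180. ] x at top [640.9  75.5 178.5]
top 15 217 top z [167.8 169.3] x at top [635.3  14.6 168.3]
top -45 217 top z [172.8 175. ] x at top [634.3 -45.1 173.6]
top -105 214 top z [172.5 174.6] x at top [ 632.4 -104.3  173.4]
pose [ 434.8 -208.1  233.8] [-3.141e+00  1.000e-03 -3.110e-01] t 35.2 j [-0.52  0.11  1.63 -0.    1.4   1.36] F [ 0.1 -0.6  0.4] gap 69.8 0.0
side 110.08701511182448 ((522.93310546875, -447.1379089355469), (38.024662017822266, 67.04584503173828), 70.19542694091797) slope [1.72114885e-02 1.19054539e-01 1.09258417e+02]
side pail [525.4 431.9  84.7] 1341
side pail [486.2 420.1  71.5] 311
side tape [458.3  83.6  20.9] 321
side tape [444.6  83.5  21.3] 244
top 109.44966147367313 ((519.0142211914062, -443.4034423828125), (35.37698745727539, 66.38990020751953), 71.73423767089844) slope [-1.08244258e-02 -5.11719380e-02  1.09298500e+02]
top pail [528.5 461.5  83. ] 1210
top pail [527.3 461.3  82.6] 1203
top tape [455.   90.6  25.9] 241
top tape [453.6  90.8  25.1] 240
```

```bash
python3 -c "
from cell import manip
print(manip.sign_off())"
```

```text
the job is handed in; nothing more can be done
None
```

The job is handed in at about 35 s. Both drivers are down on the stand (flat driver in well 3, nut driver in well 2) and the pack is home in the charger, its top at about 110 mm as expected when flush. The parked drivers, tape roll and pail show no movement in the final camera check.

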